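# Make up two mahjong kits in stacking trays

## Robot

A 6-joint arm with a two-finger parallel gripper is mounted at the origin on the work surface. World frame = base frame: x ahead of the robot, y to its left, z up, the work surface at z = 0. Lengths are in mm, angles in rad, forces in N, time in s.
With the tool pointing down it reaches from about 300 to 775 mm from the base axis. Payload 14.6 kg.
Tool frame: the origin (TCP) lies midway between the tips of the shut fingers; the grasp point (between the pads) lies 19 mm behind it; x points along the fingers, z is the direction in which the jaws open and shut, and the axes are right-handed (so a half turn about x gives the same grasp; the last joint's range is limited). The gripper opens to 94 mm and grips with 3 to 60 N. Pads are 16 mm wide; open, the fingers measure 119 mm over their backs; the gripper's body (75 mm by 177 mm) begins 78 mm behind the grasp point.
Start: joints at [-1.169, 0.3, 1.521, -0, 1.321, -0.067], TCP at [248.491, -490.654, 205.446] pointing down, gripper open.
Joint ranges: [-3.03, 3.03], [-0.79, 2.21], [0.23, 2.52], [-1.04, 4.18], [0, 3.07], [-2.55, 2.55]. Speed limits (rad/s): [2.22, 2.22, 2.57, 3.14, 3.14, 3.14].

## Interface

Orientations are given as [roll, pitch, yaw] about the fixed x, y, z axes, in that order (R = Rz(yaw) Ry(pitch) Rx(roll)).
In Python, from cell import * gives the robot as it stands.
- The arm moves only by the tool play_rows, never from a script. Its argument "motion" is one flat list of numbers, 7 for each row, row after row: the turn, a rotation vector about the tool's x, y, z in rad, then the shift along the tool's x, y, z in m, then the closure, from -1 (fully open) to 1 (shut), so that 0 is half open. In form: [rx, ry, rz, x, y, z, fingers, rx, ry, rz, x, y, z, fingers, ...]. A call has 1 to 20 rows; each row shifts and turns the pose as measured when the row begins, along the tool's axes as they then stand; what a row does not reach is not made up. A row lasts 1/10 s, in which the tool goes at most 50 mm and 8.59 degrees, less where a joint would pass 70% of its speed; a pose out of reach is approached as far as the arm can. A call with a gripper value outside its range is refused whole. The fingers move at their own pace and stop on an object; "newtons" is the grip in N (left out, the last holds). Time passes only in rows, so rows that do not move let the fingers close. It gives the time, the measured TCP pose, the force and the opening at its end, in the units of the state.
- read_state(): the state, without advancing time (a new reading comes with each control period).
- camera(name): name is "side" or "top"; returns (picture, depth): 480x640x3 uint8, blue, green, red; 480x640 float32, mm along the optical axis (not along the pixel's ray), 0 where there is no reading.
- camera_params(name): a dict with "fx", "fy", "cx", "cy" (pixels), "T" (4x4, takes a point from camera to world coordinates). Camera axes: x right, y down, z forward; pixel columns grow to the right and rows downward; lengths in mm; the calibration is good to about 2 mm. A picture is of the moment at which its call begins. camera_params takes no time and is no camera call.
- sign_off(): hands the job in, once; it reports no verdict.
Trained networks look in the newest picture that a camera, given by its name, has taken for a name from the list of things; names that differ only in an ending like _2 or _b are one class to them, and where a whole thing is asked for, a point or a joint stands for the part that bears it (a point fixed in the world has none). Each returns a list of dicts, best first, with "conf" (0 to 1); they miss things now and then, are a little off and sometimes report something else, mostly with a low value. They report only what shows in the picture. A call takes as long as a camera call. They do not tell look-alikes from the thing itself.
- masks_of(camera, name): "region" (480x640 bool, what is visible of it).
- place_of(camera, name): "at" ([x, y, z] in mm, in the coordinates of the camera as it stood for that picture, good to about 4 mm: a listed point, or the origin of a listed thing).
The state is a dict: "clock": time; "joints": joint angles; "qd": joint speeds; "effort": joint torques, N m; "eef_pos": TCP position; "eef_rot": TCP orientation; "wrist_force": force on the tool from outside, world axes, zero at the start; "moment": the same for the moment, N m; "finger_gap": finger opening in mm.
Only numpy, scipy, OpenCV 4.12 (cv2) and the standard library are available. Lean on these libraries where they do the work, as an engineer would, in place of code of your own. Each camera call takes 0.05 s, during which the arm holds its last target.

## Task

Make up two mahjong kits in the green trays: first put the wide round dealer marker and the die flat on the floor of the base tray (the one with four corner posts), one in each half. Then lift the still empty handled tray and stack it on the base tray so that its corner pins drop fully home in the sockets, and only after that put the chip roll (standing upright) and the spare tile (lying flat) on its floor, one on each side of the handle. Leave the tile stack, the ashtray and the tea cup where they stand.

Things in the scene. Friction and masses are not known exactly. Their poses are not given: they have to be found in the camera images.
- base_tray: Green base tray, fixed, 200 (x) by 124 (y) mm. Origin: centre of its underside, on the table; z up. Floor top 5 mm up, lip 5 mm higher; a rib 5 mm high at x = 0 makes two halves, middles at x = +/-50 mm, y = 0. Corner posts 22 mm square at x = +/-89, y = +/-51 mm, tops 45 mm up, each with a socket 14 mm square, 14 mm deep. Same after a half turn.
- tray_grip (a point): Loose green tray, 0.2 kg, 200 (x) by 124 (y) mm, on 4 tapered pins 10 mm long, 10 mm thick, at x +/-89, y +/-51. Point: on its upright handle plate (12 mm in x, 80 in y), 12 mm under its top; z up. Below it: floor top 30 mm, underside 34, pin tips 44. Lip and rib under handle 5 mm high; halves' middles x +/-50, y 0. Stacked home it is 79 mm above base origin. Same after a half turn.
- marker_mid (a point): Dealer marker: wide round wooden disc with a dark ring on top, diameter 60 mm, 22 mm high, lying flat, 0.05 kg. Point: its centre, half-way up.
- die_mid (a point): White die with black pips, a cube of 24 mm, 0.02 kg. Point: its centre; axes square to its faces.
- roll_mid (a point): Roll of ten chips joined in one piece, yellow and white plastic, white top with a yellow spot, standing upright: cylinder of diameter 40 mm, 30 mm high, 0.06 kg. Point: its centre, half-way up.
- tile_mid (a point): Blank spare mahjong tile, white with green back, lying flat: 40 mm (its x) by 30 mm (its y) by 22 mm high, 0.035 kg. Point: its centre, half-way up.
- tile_stack: Bystander: wall of ten tiles in one piece, 40 mm (x) by 154 mm (y), 44 mm high. Origin: centre of its underside.
- ashtray: Bystander: round glass ashtray, diameter 110 mm, 34 mm high. Origin: centre of its underside.
- teacup: Bystander: white tea cup, rim diameter 72 mm, 58 mm high. Origin: centre of its underside.
Not all that is in view belongs to the job. What is shaped like the part that bears tray_grip but blue or pink is not meant.

How it is judged:
By the outcome, as a careful person would: the job done as asked, in the order asked, and still so for the second after the job is handed in, with the robot touching nothing.
It also fails if it takes over 136 s, if anything falls off the work surface, if the arm or the gripper's body presses on something with over 40 N, if the wrist force passes 120 N, or if a joint passes its speed limit or range.

## Working session

There is one attempt and no reset: what is moved stays moved. The work goes in short steps, Python scripts to look and compute and a tool call to move; the robot and the scene stay as the last step left them, time stands still between calls to the robot, and variables do not carry over. Pictures are saved under pics/ and viewed, and the job is handed in when it is done.

Besides the shell and the picture viewer there is one more tool, called after "Call:" as a command line: name --argument value ..., lists and objects as JSON in quotes. play_rows: Moves the arm, as the interface text tells. Its arguments: {"type":"object","properties":{"motion":{"type":"array","items":{"type":"number"}},"newtons":{"type":"number"}},"required":["motion"]}

```bash
ls; mkdir -p pics; python3 - <<'E'
from cell import *
import cv2
s=read_state()
for k in s: print(k,s[k])
for c in ("top","side"):
    p,d=camera(c); cv2.imwrite(f"pics/{c}0.png",p)
    print(c,camera_params(c))
E
```

```text
pics
clock 0.0
joints [-1.16859813e+00  3.00450214e-01  1.52158022e+00 -4.03816242e-05
  1.32069476e+00 -6.66138861e-02]
qd [0.00069959 0.00093819 0.00054214 0.00069042 0.0007186  0.00062833]
effort [-3.44359971e-03 -5.31816852e+01 -3.52738345e+01  7.07440870e-02
  2.44933198e-02 -9.54093798e-05]
eef_pos [ 248.38318171 -490.42627352  204.89815261]
eef_rot [3.10950166 1.56966312 2.00752743]
wrist_force [ 0.44119162 -0.37329853 -0.17673389]
moment [ 0.01907886  0.02254498 -0.03002484]
finger_gap 94.29758654970117
top {'fx': 556.5253604899826, 'fy': 556.5253604899826, 'cx': 312.542074317423, 'cy': 241.07026595387748, 'T': array([[ 2.28219403e-02, -9.80337686e-01,  1.96003013e-01,
         2.23592899e+02],
       [-9.99737020e-01, -2.28196507e-02,  2.27024586e-03,
         9.08414967e+01],
       [ 2.24711272e-03, -1.96003279e-01, -9.80600665e-01,
         1.53476343e+03],
       [ 0.00000000e+00,  0.00000000e+00,  0.00000000e+00,
         1.00000000e+00]])}
side {'fx': 569.5876350492816, 'fy': 569.5876350492816, 'cx': 315.6635098862495, 'cy': 233.04200559621628, 'T': array([[ 8.89002210e-01, -3.57066338e-01,  2.86668278e-01,
         1.56913139e+02],
       [-4.57806307e-01, -7.05944093e-01,  5.40422356e-01,
        -5.80852845e+02],
       [ 9.40514550e-03, -6.11675214e-01, -7.91053080e-01,
         1.02894455e+03],
       [ 0.00000000e+00,  0.00000000e+00,  0.00000000e+00,
         1.00000000e+00]])}
```

View pics/top0.png

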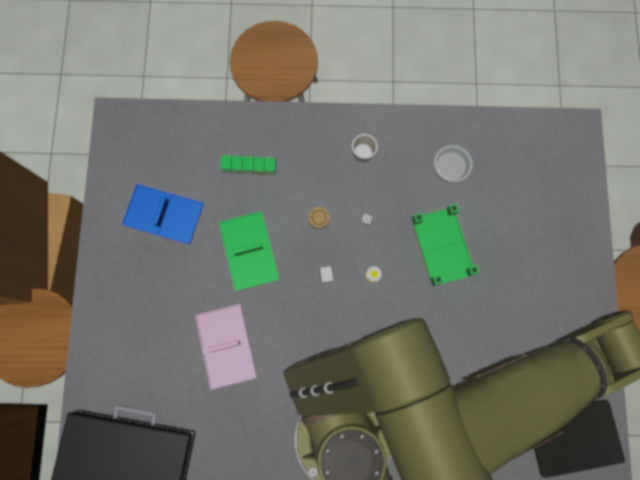

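View pics/side0.png

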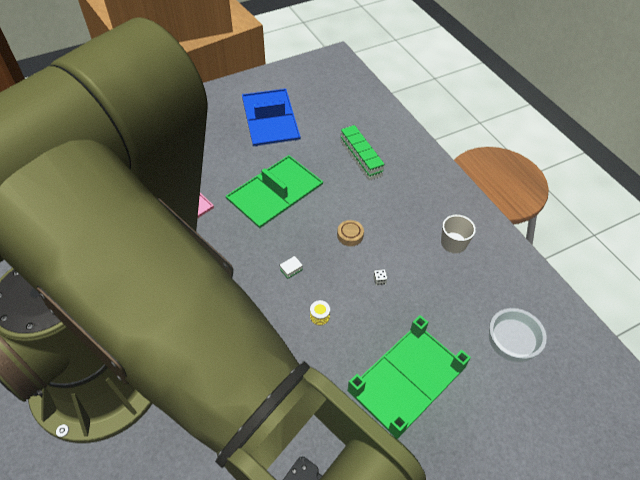

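```bash
python3 - <<'E'
from cell import *
import numpy as np
for c in ("top","side"):
    T=camera_params(c)["T"];P=camera_params(c)
    for n in ["base_tray","tray_grip","marker_mid","die_mid","roll_mid","tile_mid","tile_stack","ashtray","teacup"]:
        for r in place_of(c,n):
            a=np.array(r["at"]); w=(T@np.r_[a,1])[:3]
            print(c,n,round(r["conf"],2),w.round(1),(P["fx"]*a[0]/a[2]+P["cx"]).round(),(P["fy"]*a[1]/a[2]+P["cy"]).round())
E
```

```text
top base_tray 0.71 [ 5.245e+02 -2.724e+02  2.000e-01] 443.0 246.0
top base_tray 0.57 [ 756.7 -298.2    4.3] 450.0 167.0
top tray_grip 0.97 [496.  274.1  46.9] 246.0 249.0
top tray_grip 0.86 [236.1 322.7  46.9] 223.0 345.0
top tray_grip 0.72 [595.  520.9  47.3] 158.0 211.0
top marker_mid 0.64 [595.9  78.6  16. ] 319.0 217.0
top die_mid 0.66 [593.2 -53.4  15.1] 366.0 219.0
top die_mid 0.36 [797.5 -43.    3.5] 362.0 152.0
top die_mid 0.25 [ 757.5 -296.3    3.3] 450.0 167.0
top roll_mid 0.66 [436.2 -77.4  15.9] 374.0 275.0
top tile_mid 0.68 [432.1  53.3  12.1] 327.0 276.0
top tile_mid 0.53 [498.2 271.8  45.6] 247.0 248.0
top tile_stack 0.91 [734.6 279.5  -1.1] 250.0 170.0
top ashtray 0.6 [ 758.5 -295.6    2.4] 449.0 167.0
top teacup 0.91 [794.7 -44.8   4.8] 363.0 152.0
side base_tray 0.57 [ 523.2 -270.3    3.1] 407.0 379.0
side tray_grip 0.89 [497.1 271.4  47.3] 274.0 181.0
side tray_grip 0.87 [602.5 515.9  51.7] 272.0 105.0
side marker_mid 0.55 [595.3  78.8   9.1] 350.0 234.0
side die_mid 0.6 [795.9 -42.    3. ] 454.0 241.0
side die_mid 0.54 [591.5 -54.7   9.6] 379.0 278.0
side roll_mid 0.87 [438.8 -75.7  16.7] 320.0 313.0
side roll_mid 0.5 [ 521.7 -268.5    4.1] 406.0 378.0
side tile_mid 0.71 [435.4  58.3  12.8] 290.0 266.0
side tile_stack 0.68 [742.3 282.1   2.1] 361.0 158.0
side ashtray 0.97 [ 760.4 -295.     0.9] 513.0 339.0
side teacup 0.68 [792.  -43.6   2.5] 453.0 243.0
```

The top view shows:
- Green handled tray at (248,250).
- Base tray with posts at (445,246).
- Marker at (319,217), die at (367,219), tile at (327,274) and roll at (374,274).

There are three tray candidates: green (248,250), blue (163,213) and pink (226,346). Only the green one fits the description. Next I fit precise poses.

```bash
cat > h.py <<'E'
from cell import *
import numpy as np, cv2
from scipy.optimize import minimize
from scipy.spatial.transform import Rotation as Rn
def box(x0,x1,y0,y1,z0,z1): return np.array([[x,y,z] for x in (x0,x1) for y in (y0,y1) for z in (z0,z1)],float)
def cyl(r,z0,z1):
    a=np.linspace(0,2*np.pi,40,endpoint=False); return np.vstack([np.c_[r*np.cos(a),r*np.sin(a),a*0+z] for z in (z0,z1)])
def posts(w,z0,z1): return [box(sx*89-w,sx*89+w,sy*51-w,sy*51+w,z0,z1) for sx in(-1,1) for sy in (-1,1)]
M={"base_tray":[box(-100,100,-62,62,0,10)]+posts(11,0,45),
"tray_grip":[box(-100,100,-62,62,-34,-25),box(-6,6,-40,40,-30,12)],
"marker_mid":[cyl(30,-11,11)],"die_mid":[box(-12,12,-12,12,-12,12)],"roll_mid":[cyl(20,-15,15)],"tile_mid":[box(-20,20,-15,15,-11,11)]}
S=4
def proj(P,w):
    T=np.linalg.inv(P["T"]); c=w@T[:3,:3].T+T[:3,3]
    return np.c_[P["fx"]*c[:,0]/c[:,2]+P["cx"],P["fy"]*c[:,1]/c[:,2]+P["cy"]]
def render(P,name,x,y,z,yaw,roi):
    u0,v0,u1,v1=roi; im=np.zeros(((v1-v0)*S,(u1-u0)*S),np.float32); im8=np.zeros(im.shape,np.uint8)
    R=Rn.from_euler('z',yaw).as_matrix()
    for b in M[name]:
        q=(proj(P,b@R.T+[x,y,z])-[u0,v0]+.5)*S-.5
        cv2.fillConvexPoly(im8,cv2.convexHull(np.round(q*16).astype(np.int32)),1,shift=4)
    return cv2.resize(im8.astype(np.float32),(u1-u0,v1-v0),interpolation=cv2.INTER_AREA)
def fit(name,x0,z,masks):
    """masks: {cam:(bool mask,roi)}"""
    Ps={c:camera_params(c) for c in masks}
    def cost(p):
        return sum(np.abs(render(Ps[c],name,p[0],p[1],z,p[2],roi)-m[roi[1]:roi[3],roi[0]:roi[2]]).sum() for c,(m,roi) in masks.items())
    best=None
    yaws=[0] if name in("marker_mid","roll_mid") else np.linspace(0,np.pi,13)[:-1]
    for a in sorted(yaws,key=lambda a:cost([x0[0],x0[1],a]))[:3]:
        r=minimize(cost,[x0[0],x0[1],a],method="Nelder-Mead",options=dict(initial_simplex=[[x0[0],x0[1],a],[x0[0]+6,x0[1],a],[x0[0],x0[1]+6,a],[x0[0],x0[1],a+.15]],xatol=.02,fatol=.02,maxiter=300))
        if best is None or r.fun<best.fun: best=r
    return best
def move(x,y,z,jaw):
    """jaw: world angle of tool z (mod pi). prints rotvec, shift to do"""
    s=read_state(); R=Rn.from_euler('xyz',s["eef_rot"]).as_matrix()
    cands=[]
    for k in (0,np.pi):
        zt=np.array([np.cos(jaw+k),np.sin(jaw+k),0]); xt=np.array([0,0,-1.]); yt=np.cross(zt,xt)
        D=np.c_[xt,yt,zt]; cands.append((Rn.from_matrix(R.T@D).magnitude(),D))
    for m,D in sorted(cands,key=lambda t:t[0]):
        d=np.array([x,y,z])-s["eef_pos"]
        rv=Rn.from_matrix(R.T@D).as_rotvec()
        print("turn",rv.round(3),"deg",round(np.degrees(m),1),"| shift after turn",(D.T@d/1000).round(4),"| shift now",(R.T@d/1000).round(4))
    print("clock %.2f"%s["clock"],"eef",s["eef_pos"].round(1),"F",s["wrist_force"].round(1),"gap",round(s["finger_gap"],1),"j6 %.2f"%s["joints"][5])
E
python3 - <<'E'
from h import *
init={"base_tray":((524,-271),0),"tray_grip":((496.5,273),44),"marker_mid":((595.5,78.7),11),"die_mid":((592.3,-54),12),"roll_mid":((437.5,-76.5),15),"tile_mid":((434,56),11)}
ov={c:cv2.imread(f"pics/{c}0.png") for c in("top","side")}
for n,(xy,z) in init.items():
    ms={}
    for c in("top","side"):
        P=camera_params(c); 
        uv=proj(P,np.vstack([b+[xy[0],xy[1],z] for b in M[n]])); ctr=uv.mean(0)
        for r in masks_of(c,n):
            m=r["region"]; v,u=np.nonzero(m)
            if np.hypot(u.mean()-ctr[0],v.mean()-ctr[1])<12:
                roi=(max(0,u.min()-12),max(0,v.min()-12),min(640,u.max()+13),min(480,v.max()+13)); ms[c]=(m,roi)
                cs,_=cv2.findContours(m.astype(np.uint8),cv2.RETR_EXTERNAL,cv2.CHAIN_APPROX_NONE); cv2.drawContours(ov[c],cs,-1,(0,0,255),1); break
    for sel in (["top"],["side"],["top","side"]):
        mm={c:ms[c] for c in sel if c in ms}
        if len(mm)==len(sel):
            r=fit(n,xy,z,mm); print(n,sel,r.x[:2].round(1),"yaw %.3f"%r.x[2],"cost %.0f of %d"%(r.fun,sum(m.sum() for m,_ in mm.values())))
for c in ov: cv2.imwrite(f"pics/{c}_m.png",ov[c])
cv2.imwrite("pics/crop.png",cv2.resize(ov["side"][120:440,220:540],(640,640))[:600])
cv2.imwrite("pics/cropt.png",cv2.resize(ov["top"][190:300,200:490],None,fx=2.7,fy=2.7))
E
```

```text
base_tray ['top'] [ 524.1 -270.8] yaw 0.283 cost 118 of 3412
base_tray ['side'] [ 523.5 -269.7] yaw 0.284 cost 136 of 7066
base_tray ['top', 'side'] [ 523.5 -270. ] yaw 0.282 cost 268 of 10478
tray_grip ['top'] [497.1 271.6] yaw 0.289 cost 72 of 3240
tray_grip ['side'] [495.7 272.2] yaw 0.287 cost 89 of 3523
tray_grip ['top', 'side'] [496.5 271.9] yaw 0.289 cost 175 of 6763
marker_mid ['top'] [594.8  79. ] yaw 0.044 cost 25 of 376
marker_mid ['side'] [594.9  79.4] yaw -0.010 cost 32 of 580
marker_mid ['top', 'side'] [594.7  79. ] yaw -0.000 cost 58 of 956
die_mid ['side'] [593.1 -52.6] yaw 0.994 cost 40 of 153
roll_mid ['top'] [435.3 -75. ] yaw 0.102 cost 15 of 192
roll_mid ['side'] [437.4 -73.7] yaw 0.064 cost 16 of 425
roll_mid ['top', 'side'] [437.  -74.1] yaw 0.075 cost 43 of 617
tile_mid ['top'] [434.9  55. ] yaw 0.176 cost 19 of 166
tile_mid ['side'] [433.6  54.2] yaw -0.048 cost 64 of 287
tile_mid ['top', 'side'] [434.9  55. ] yaw 0.174 cost 85 of 453
```

View pics/cropt.png

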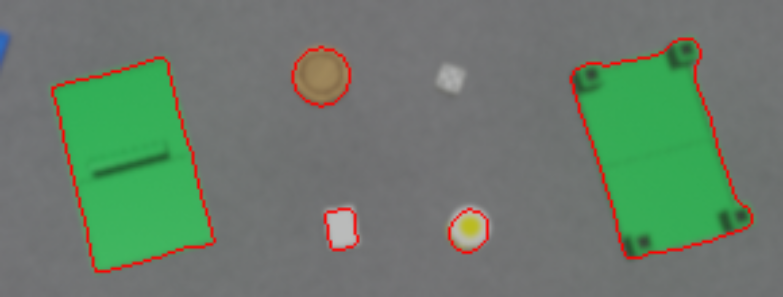

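View pics/crop.png

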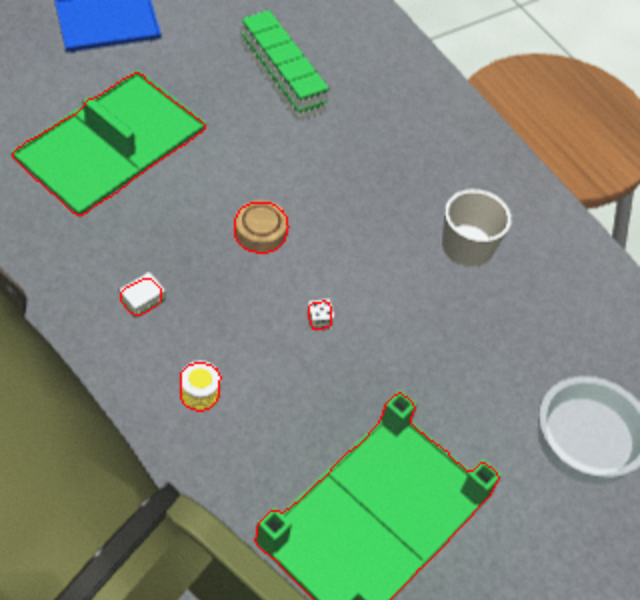

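The masks sit well on the green trays, the marker and the roll. The die (top crop 450,78) and tile (342,229) need sharper masks for yaw, so I segment them by brightness.

```bash
python3 - <<'E'
from h import *
init={"die_mid":((592.3,-54),12),"tile_mid":((434,55),11)}
rows=[]
for n,(xy,z) in init.items():
    ms={}
    for c in("top","side"):
        im=cv2.imread(f"pics/{c}0.png"); P=camera_params(c)
        u,v=proj(P,np.array([[xy[0],xy[1],z]],float))[0].astype(int)
        roi=(u-20,v-20,u+20,v+20); g=im.astype(np.float32)
        bg=np.median(g[v-20:v+20,u-20:u+20].reshape(-1,3),0)
        d=np.abs(g-bg).max(2); m=np.zeros(d.shape,np.float32)
        sub=d[v-20:v+20,u-20:u+20]; mm=(sub>35).astype(np.uint8)
        mm=cv2.morphologyEx(mm,cv2.MORPH_CLOSE,np.ones((3,3),np.uint8))
        k,l,st,_=cv2.connectedComponentsWithStats(mm); j=l[20,20] or 1+st[1:,4].argmax()
        m[v-20:v+20,u-20:u+20]=(l==j); ms[c]=(m,roi)
        a=cv2.resize(im[v-20:v+20,u-20:u+20],(280,280),interpolation=cv2.INTER_CUBIC); b=cv2.cvtColor(cv2.resize((l==j).astype(np.uint8)*255,(280,280),interpolation=0),cv2.COLOR_GRAY2BGR); rows.append(np.vstack([a,b]))
    for sel in (["top"],["side"],["top","side"]):
        s={c:ms[c] for c in sel}; r=fit(n,xy,z,s); print(n,sel,r.x[:2].round(1),"yaw %.3f"%r.x[2],"cost %.0f of %d"%(r.fun,sum(m.sum() for m,_ in s.values())))
cv2.imwrite("pics/small.png",cv2.resize(np.hstack(rows),(800,400)))
move(594.8,79,120,0.0)
E
```

```text
die_mid ['top'] [596.9 -56. ] yaw 1.211 cost 34 of 61
die_mid ['side'] [593.5 -52.3] yaw 1.093 cost 25 of 174
die_mid ['top', 'side'] [593.2 -52.9] yaw 1.099 cost 65 of 235
tile_mid ['top'] [436.9  55. ] yaw 0.174 cost 21 of 160
tile_mid ['side'] [435.5  56.3] yaw 0.178 cost 26 of 329
tile_mid ['top', 'side'] [435.8  56. ] yaw 0.158 cost 58 of 489
turn [-1.102 -0.    -0.   ] deg 63.1 | shift after turn [0.0855 0.5697 0.3463] | shift now [ 0.0855  0.5663 -0.3517]
turn [ 2.04 -0.    0.  ] deg 116.9 | shift after turn [ 0.0855 -0.5697 -0.3463] | shift now [ 0.0855  0.5663 -0.3517]
clock 1.60 eef [ 248.5 -490.7  205.5] F [ 0.1 -0.  -0.7] gap 93.8 j6 -0.07
```

View pics/small.png

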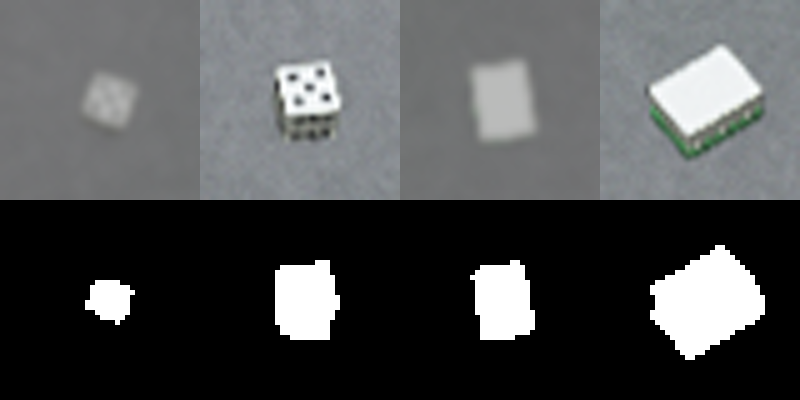

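The die has yaw about 1.13 (mod 90°), the tile about 0.17. Now to the marker: a turn to the jaw direction along the base's y, then over.

```bash
python3 - <<'E'
from h import *
move(594.8,79,120,1.854)
E
```

```text
turn [ 0.186 -0.    -0.   ] deg 10.6 | shift after turn [ 0.0855  0.4917 -0.4502] | shift now [ 0.0855  0.5663 -0.3517]
turn [-2.956  0.    -0.   ] deg 169.4 | shift after turn [ 0.0855 -0.4917  0.4502] | shift now [ 0.0855  0.5663 -0.3517]
clock 1.60 eef [ 248.5 -490.7  205.5] F [ 0.1 -0.  -0.7] gap 93.8 j6 -0.07
```

Call:
play_rows --motion '[0.093,0,0,0,0,0,-1,0.093,0,0,0,0,0,-1,0,0,0,0.004,0.03,-0.027,-1,0,0,0,0.005,0.03,-0.027,-1,0,0,0,0.005,0.03,-0.027,-1,0,0,0,0.005,0.03,-0.027,-1,0,0,0,0.005,0.03,-0.027,-1,0,0,0,0.005,0.03,-0.027,-1,0,0,0,0.005,0.03,-0.027,-1,0,0,0,0.005,0.03,-0.027,-1,0,0,0,0.005,0.03,-0.027,-1,0,0,0,0.005,0.03,-0.027,-1,0,0,0,0.005,0.03,-0.027,-1,0,0,0,0.005,0.03,-0.027,-1,0,0,0,0.005,0.03,-0.027,-1,0,0,0,0.005,0.03,-0.027,-1,0,0,0,0.005,0.03,-0.027,-1,0,0,0,0.005,0.03,-0.027,-1,0,0,0,0,0,0,-1]' --newtons 15

```text
clock: 3.5
eef_pos: [606.1, 77.2, 123.5]
eef_rot: [0.652, 1.566, -0.647]
wrist_force: [-0.4, -0.5, -0.5]
finger_gap: 94.5
```

```bash
python3 - <<'E'
from h import *
move(594.8,79,40,1.854)
E
```

```text
turn [-0.012  0.004 -0.003] deg 0.7 | shift after turn [ 0.0835 -0.0103 -0.0049] | shift now [ 0.0834 -0.0106 -0.0051]
turn [ 3.129 -0.004 -0.006] deg 179.3 | shift after turn [0.0835 0.0103 0.0049] | shift now [ 0.0834 -0.0106 -0.0051]
clock 3.50 eef [606.1  77.2 123.5] F [-0.4 -0.5 -0.5] gap 94.5 j6 1.37
```

Call:
play_rows --motion '[-0.012,0.004,-0.003,0.023,-0.0106,-0.005,-1,0,0,0,0.03,0,0,-1,0,0,0,0.03,0,0,-1,0,0,0,0,0,0,-1]'

```text
clock: 3.9
eef_pos: [594.3, 79.0, 38.6]
eef_rot: [1.336, 1.57, 0.05]
wrist_force: [-0.2, -0.2, 0.2]
finger_gap: 94.1
```

```bash
python3 - <<'E'
from h import *
move(594.8,79,3.5,1.854)
E
```

```text
turn [ 0.002  0.    -0.001] deg 0.1 | shift after turn [0.0351 0.0005 0.0002] | shift now [0.0351 0.0004 0.0002]
turn [-3.139e+00  2.000e-03  0.000e+00] deg 179.9 | shift after turn [ 0.0351 -0.0005 -0.0002] | shift now [0.0351 0.0004 0.0002]
clock 3.90 eef [594.3  79.   38.6] F [-0.2 -0.2  0.2] gap 94.1 j6 1.36
```

Down, close, lift.

Call:
play_rows --motion '[0,0,0,0.018,0,0,-1,0,0,0,0.017,0,0,-1,0,0,0,0,0,0,-1,0,0,0,0,0,0,0.6,0,0,0,0,0,0,0.6,0,0,0,0,0,0,0.6,0,0,0,0,0,0,0.6,0,0,0,0,0,0,0.6,0,0,0,0,0,0,0.6,0,0,0,0,0,0,0.6]' --newtons 15

```text
clock: 4.9
eef_pos: [597.8, 77.8, 10.4]
eef_rot: [1.34, 1.561, 0.054]
wrist_force: [-0.1, -0.2, -0.9]
finger_gap: 59.8
```

```bash
python3 - <<'E'
from h import *
move(572,-256,100,1.854)
E
```

```text
turn [ 0.001  0.002 -0.01 ] deg 0.6 | shift after turn [-0.0896 -0.118   0.3133] | shift now [-0.09   -0.1174  0.3134]
turn [-3.141e+00  1.500e-02  3.000e-03] deg 180.0 | shift after turn [-0.0896  0.118  -0.3133] | shift now [-0.09   -0.1174  0.3134]
clock 4.90 eef [597.8  77.8  10.4] F [-0.1 -0.2 -0.9] gap 59.8 j6 1.36
```

The gap of 59.8 fits the marker, but the pose drifted up about 7 mm. I lift a little and look.

Call:
play_rows --motion '[0,0,0,-0.02,0,0,0.6,0,0.002,-0.01,-0.03,0,0,0.6,0,0,0,-0.04,0,0,0.6,0,0,0,0,0,0,0.6]'

```text
clock: 5.3
eef_pos: [596.4, 77.7, 102.1]
eef_rot: [-1.689, 1.567, -2.975]
wrist_force: [0.3, -0.7, -0.8]
finger_gap: 59.9
```

```bash
python3 - <<'E'
from h import *
p,d=camera("side"); cv2.imwrite("pics/s1.png",cv2.resize(p[100:300,250:450],(600,600)))
for i in range(3):
    camera("side"); print(read_state()["eef_pos"].round(2),read_state()["eef_rot"].round(4))
move(572,-256,100,1.854)
E
```

```text
[594.27  77.57  97.27] [-1.7488  1.5597 -3.0354]
[593.76  77.54  96.16] [-1.7562  1.5578 -3.0429]
[593.52  77.51  95.65] [-1.7607  1.5568 -3.0475]
turn [ 0.001 -0.003  0.014] deg 0.8 | shift after turn [-0.0044 -0.1139  0.3142] | shift now [-0.0036 -0.1142  0.3141]
turn [-3.141 -0.022 -0.004] deg 180.0 | shift after turn [-0.0044  0.1139 -0.3142] | shift now [-0.0036 -0.1142  0.3141]
clock 5.50 eef [593.5  77.5  95.6] F [ 0.5  0.1 -0.4] gap 59.3 j6 1.36
```

View pics/s1.png

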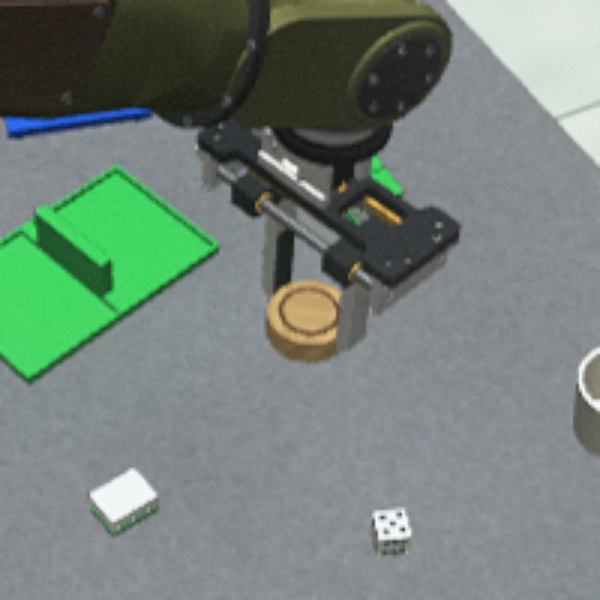

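Marker held level. I check how zero rows drift, while starting across with the move.

Call:
play_rows --motion '[0,-0.003,0.014,0,-0.015,0.03,0.6,0,0,0,0,-0.011,0.03,0.6,0,0,0,0,-0.011,0.03,0.6,0,0,0,0,-0.011,0.03,0.6,0,0,0,0,-0.011,0.03,0.6,0,0,0,0,-0.011,0.03,0.6,0,0,0,0,-0.011,0.03,0.6,0,0,0,0,-0.011,0.03,0.6,0,0,0,0,-0.011,0.03,0.6,0,0,0,0,-0.01,0.03,0.6,0,0,0,0,0,0.01,0.6]'

```text
clock: 6.6
eef_pos: [564.2, -261.1, 78.5]
eef_rot: [-2.129, 1.547, 2.871]
wrist_force: [-0.5, -0.5, -0.7]
finger_gap: 59.5
```

Call:
play_rows --motion '[0,0,0,0,0,0,0.6,0,0,0,0,0,0,0.6]'

```text
clock: 6.8
eef_pos: [563.6, -260.8, 76.2]
eef_rot: [-2.165, 1.544, 2.834]
wrist_force: [-0.5, 0.3, -2.1]
finger_gap: 59.4
```

Call:
play_rows --motion '[0,0,0,0,0,0,0.6,0,0,0,0,0,0,0.6]'

```text
clock: 7.0
eef_pos: [563.8, -258.5, 75.6]
eef_rot: [-2.179, 1.543, 2.822]
wrist_force: [0.0, 0.8, -0.3]
finger_gap: 59.1
```

```bash
python3 - <<'E'
from h import *
move(571.5,-256,60,1.854)
E
```

```text
turn [ 0.005 -0.016  0.023] deg 1.6 | shift after turn [ 0.0156  0.0081 -0.0002] | shift now [0.0154 0.0085 0.    ]
turn [-3.136 -0.036 -0.025] deg 179.7 | shift after turn [ 0.0156 -0.0081  0.0002] | shift now [0.0154 0.0085 0.    ]
clock 7.00 eef [ 563.8 -258.5   75.6] F [ 0.   0.8 -0.3] gap 59.1 j6 0.80
```

Call:
play_rows --motion '[0.005,-0.016,0.023,0.01,0.0085,0,0.6,0,0,0,0.01,0,0,0.6,0,0,0,0.01,0,0,0.6,0,0,0,0,0,0,0.6]'

```text
clock: 7.4
eef_pos: [572.1, -253.4, 44.3]
eef_rot: [-1.966, 1.571, 3.034]
wrist_force: [0.0, 0.4, -0.1]
finger_gap: 59.3
```

```bash
python3 - <<'E'
from h import *
p,d=camera("side"); cv2.imwrite("pics/s2.png",cv2.resize(p[260:460,320:520],(600,600)))
move(571.5,-256,15.5,1.854)
E
```

```text
turn [ 0.004  0.001 -0.001] deg 0.2 | shift after turn [ 0.0297 -0.0016  0.002 ] | shift now [ 0.0297 -0.0016  0.002 ]
turn [-3.138e+00  1.000e-03  1.000e-03] deg 179.8 | shift after turn [ 0.0297  0.0016 -0.002 ] | shift now [ 0.0297 -0.0016  0.002 ]
clock 7.45 eef [ 572.5 -253.6   45.2] F [ 0.4 -0.1 -0.1] gap 59.6 j6 0.81
```

View pics/s2.png

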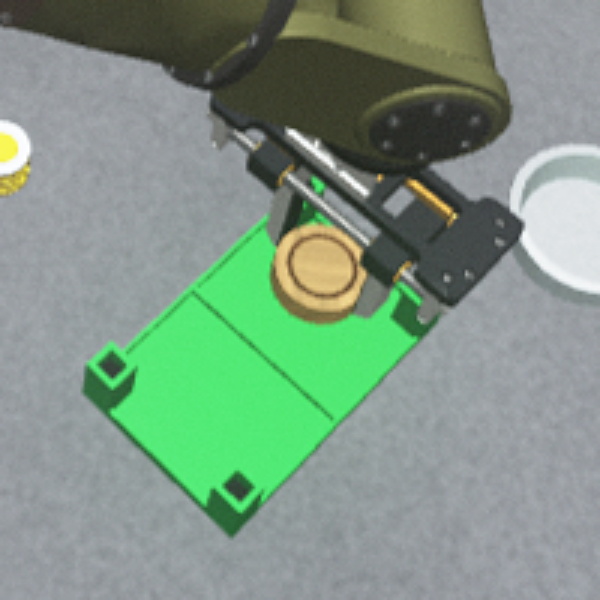

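The marker (crop 320,265) is over the far half, clear of the posts. Lowering.

Call:
play_rows --motion '[0.004,0,0,0.01,-0.0016,0.002,0.6,0,0,0,0.008,0,0,0.6,0,0,0,0.005,0,0,0.6,0,0,0,0.004,0,0,0.6]'

```text
clock: 7.85
eef_pos: [571.7, -256.8, 17.0]
eef_rot: [0.705, 1.569, -0.583]
wrist_force: [-0.3, -1.2, -0.7]
finger_gap: 59.6
```

```bash
python3 - <<'E'
from h import *
p,d=camera("side"); cv2.imwrite("pics/s3.png",cv2.resize(p[260:460,320:520],(600,600)))
move(571.5,-256,15.5,1.854)
E
```

```text
turn [-0.001  0.001 -0.001] deg 0.1 | shift after turn [ 0.0008  0.0003 -0.0006] | shift now [ 0.0008  0.0003 -0.0006]
turn [ 3.14e+00 -1.00e-03 -1.00e-03] deg 179.9 | shift after turn [ 0.0008 -0.0003  0.0006] | shift now [ 0.0008  0.0003 -0.0006]
clock 7.90 eef [ 571.4 -256.7   16.3] F [-0.9 -0.5 -2.2] gap 59.6 j6 0.81
```

View pics/s3.png

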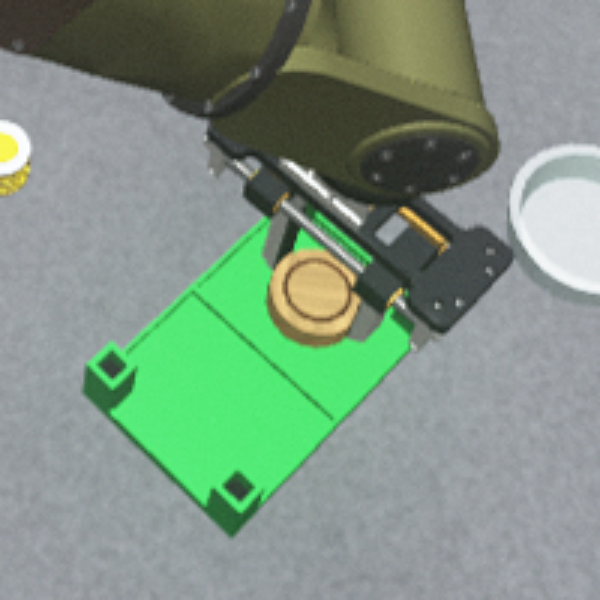

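Call:
play_rows --motion '[0,0,0,0.002,0,0,0.6,0,0,0,0.001,0,0,0.6]'

```text
clock: 8.1
eef_pos: [571.7, -256.7, 14.4]
eef_rot: [0.777, 1.569, -0.512]
wrist_force: [-7.7, 2.9, 14.8]
finger_gap: 59.5
```

Call:
play_rows --motion '[0,0,0,0.002,0,0,0.6,0,0,0,0.001,0,0,0.6]'

```text
clock: 8.3
eef_pos: [572.1, -256.7, 14.1]
eef_rot: [0.849, 1.568, -0.44]
wrist_force: [-1.6, 0.6, 1.4]
finger_gap: 59.5
```

Contact at 15 N, so the marker is down. I open partly and lift.

Call:
play_rows --motion '[0,0,0,0,0,0,-0.5,0,0,0,0,0,0,-0.5,0,0,0,0,0,0,-0.5,0,0,0,0,0,0,-0.5,0,0,0,-0.01,0,0,-0.5,0,0,0,-0.02,0,0,-0.5,0,0,0,-0.03,0,0,-0.5,0,0,0,-0.03,0,0,-0.5,0,0,0,0,0,0,-0.5]'

```text
clock: 9.2
eef_pos: [572.0, -256.7, 109.7]
eef_rot: [0.853, 1.568, -0.436]
wrist_force: [0.2, -0.7, -0.2]
finger_gap: 70.4
```

```bash
python3 - <<'E'
from h import *
p,d=camera("side"); cv2.imwrite("pics/s4.png",cv2.resize(p[260:460,320:520],(600,600)))
move(593.3,-53,70,1.13+np.pi/2*0)
move(593.3,-53,70,1.13+np.pi/2)
E
```

```text
turn [ 0.723  0.    -0.001] deg 41.4 | shift after turn [ 0.0376 -0.0669 -0.1933] | shift now [ 0.0375  0.0777 -0.1892]
turn [-2.419e+00  1.000e-03  0.000e+00] deg 138.6 | shift after turn [0.0376 0.0669 0.1933] | shift now [ 0.0375  0.0777 -0.1892]
clock 9.25 eef [ 571.3 -256.3  107.6] F [-0.4  0.5 -0.6] gap 70.7 j6 0.81
turn [-0.848  0.    -0.   ] deg 48.6 | shift after turn [ 0.0376  0.1933 -0.0669] | shift now [ 0.0375  0.0777 -0.1892]
turn [ 2.294e+00 -0.000e+00 -1.000e-03] deg 131.4 | shift after turn [ 0.0376 -0.1933  0.0669] | shift now [ 0.0375  0.0777 -0.1892]
clock 9.25 eef [ 571.3 -256.3  107.6] F [-0.4  0.5 -0.6] gap 70.7 j6 0.81
```

View pics/s4.png

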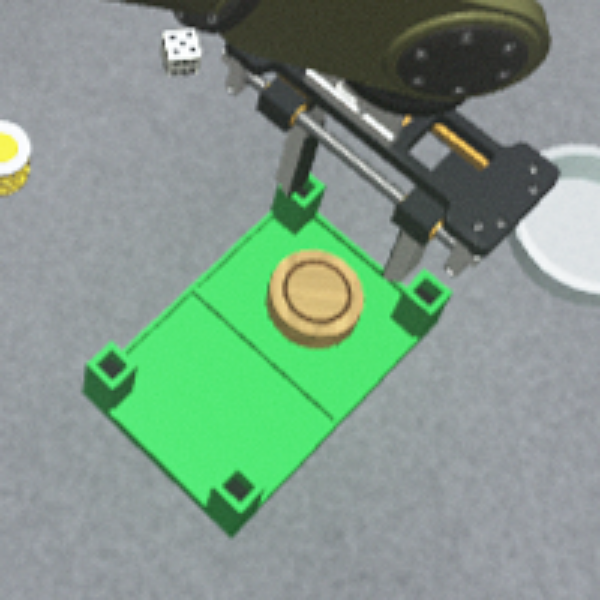

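The marker lies flat in the far half. Next the die.

Call:
play_rows --motion '[0.12,0,0,0,0,0,-0.5,0.12,0,0,0,0,0,-0.5,0.12,0,0,0,0,0,-0.5,0.12,0,0,0,0,0,-0.5,0.12,0,0,0,0,0,-0.3,0.12,0,0,0,0,0,-0.2,0,0,0,0,-0.0096,-0.0277,-0.1,0,0,0,0,-0.0096,-0.0277,-0.1,0,0,0,0,-0.0096,-0.0277,-0.1,0,0,0,0,-0.0096,-0.0277,-0.1,0,0,0,0,-0.0096,-0.0277,-0.1,0,0,0,0,-0.0096,-0.0277,-0.1,0,0,0,0,-0.0096,-0.0277,-0.1,0,0,0,0,0,0,-0.1,0,0,0,0,0,0,-0.1]'

```text
clock: 10.75
eef_pos: [593.1, -44.0, 95.1]
eef_rot: [-1.429, 1.551, 2.812]
wrist_force: [0.2, 0.2, 0.8]
finger_gap: 52.0
```

```bash
python3 - <<'E'
from h import *
move(593.3,-53,40,1.13)
E
```

```text
turn [-0.03   0.003  0.02 ] deg 2.1 | shift after turn [0.0551 0.004  0.008 ] | shift now [0.055  0.0054 0.0078]
turn [ 3.112  0.031 -0.004] deg 178.3 | shift after turn [ 0.0551 -0.004  -0.008 ] | shift now [0.055  0.0054 0.0078]
clock 10.75 eef [593.1 -44.   95.1] F [0.2 0.2 0.8] gap 52.0 j6 1.90
```

Call:
play_rows --motion '[-0.03,0.003,0.02,0.015,0.005,0.008,-0.1,0,0,0,0.02,0,0,-0.1,0,0,0,0.02,0,0,-0.1,0,0,0,0,0,0,-0.1]'

```text
clock: 11.15
eef_pos: [592.7, -57.3, 37.3]
eef_rot: [-0.724, 1.571, -2.737]
wrist_force: [0.1, -0.5, 0.4]
finger_gap: 52.0
```

```bash
python3 - <<'E'
from h import *
p,d=camera("side"); cv2.imwrite("pics/s5.png",cv2.resize(p[200:320,310:430],(600,600)))
move(593.3,-53,6,1.13)
E
```

```text
turn [-0.001 -0.    -0.002] deg 0.1 | shift after turn [ 0.0329 -0.002  -0.0039] | shift now [ 0.0329 -0.0021 -0.0039]
turn [ 3.14e+00 -3.00e-03  1.00e-03] deg 179.9 | shift after turn [0.0329 0.002  0.0039] | shift now [ 0.0329 -0.0021 -0.0039]
clock 11.20 eef [593.5 -57.4  38.9] F [ 0.3 -1.1  0.7] gap 51.5 j6 1.86
```

View pics/s5.png

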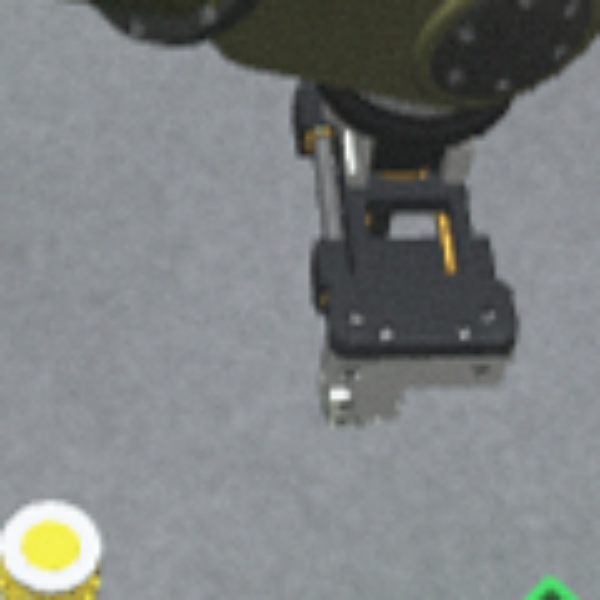

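The die is mostly hidden behind the gripper (a bit shows at 340,405), where expected. Correct, descend, close.

Call:
play_rows --motion '[0,0,0,0.006,-0.002,-0.004,-0.1,0,0,0,0.01,0,0,-0.1,0,0,0,0.01,0,0,-0.1,0,0,0,0.006,0,0,-0.1,0,0,0,0,0,0,0.2,0,0,0,0,0,0,0.9,0,0,0,0,0,0,0.9,0,0,0,0,0,0,0.9,0,0,0,0,0,0,0.9,0,0,0,0,0,0,0.9,0,0,0,0,0,0,0.9]' --newtons 10

```text
clock: 12.3
eef_pos: [595.1, -53.7, 7.7]
eef_rot: [1.827, 1.564, -0.187]
wrist_force: [0.7, -0.4, 0.4]
finger_gap: 24.5
```

Call:
play_rows --motion '[0,0,0,-0.03,0,0,0.9,0,0,0,-0.04,0,0,0.9,0,0,0,-0.03,0,0,0.9,-0.12,0,0,0,0,0,0.9,-0.12,0,0,0,0,0,0.9,-0.12,0,0,0,0,0,0.9,-0.12,0,0,0,0,0,0.9,-0.12,0,0,0,0,0,0.9,-0.12,0,0,0,0,0,0.9,0,0,0,0,0,0,0.9]'

```text
clock: 13.3
eef_pos: [594.3, -53.5, 112.8]
eef_rot: [1.088, 1.563, -0.178]
wrist_force: [0.7, 0.0, 0.8]
finger_gap: 24.4
```

```bash
python3 - <<'E'
from h import *
move(475.5,-284,80,1.854)
E
```

```text
turn [ 0.022  0.003 -0.007] deg 1.3 | shift after turn [ 0.0328 -0.1785  0.1881] | shift now [ 0.0323 -0.1827  0.1841]
turn [-3.12   0.01   0.005] deg 178.8 | shift after turn [ 0.0328  0.1785 -0.1881] | shift now [ 0.0323 -0.1827  0.1841]
clock 13.30 eef [594.3 -53.5 112.8] F [0.7 0.  0.8] gap 24.4 j6 1.11
```

Call:
play_rows --motion '[0.022,0.003,-0.007,0,0,0,0.9,0,0,0,0,-0.022,0.0235,0.9,0,0,0,0,-0.022,0.0235,0.9,0,0,0,0,-0.022,0.0235,0.9,0,0,0,0,-0.022,0.0235,0.9,0,0,0,0,-0.022,0.0235,0.9,0,0,0,0,-0.022,0.0235,0.9,0,0,0,0,-0.022,0.0235,0.9,0,0,0,0,-0.022,0.0235,0.9,0,0,0,0,0,0,0.9,0,0,0,0,0,0,0.9]'

```text
clock: 14.4
eef_pos: [468.7, -288.6, 113.5]
eef_rot: [-1.983, 1.568, 2.964]
wrist_force: [-0.3, 0.2, -0.4]
finger_gap: 24.7
```

```bash
python3 - <<'E'
from h import *
p,d=camera("side"); cv2.imwrite("pics/s6.png",cv2.resize(p[260:460,320:520],(600,600)))
move(475.5,-284,40,1.854)
E
```

```text
turn [-0.048 -0.001  0.003] deg 2.7 | shift after turn [ 0.0734  0.0077 -0.0024] | shift now [ 0.0734  0.0077 -0.0027]
turn [3.094e+00 4.000e-03 2.000e-03] deg 177.3 | shift after turn [ 0.0734 -0.0077  0.0024] | shift now [ 0.0734  0.0077 -0.0027]
clock 14.45 eef [ 468.8 -288.4  113.4] F [ 0.4 -0.1 -0.5] gap 24.4 j6 0.72
```

View pics/s6.png

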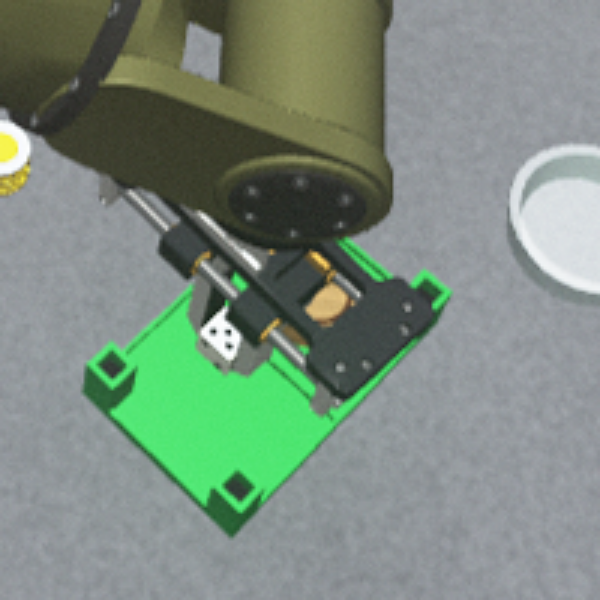

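Call:
play_rows --motion '[-0.048,0,0.003,0.02,0.008,-0.003,0.9,0,0,0,0.025,0,0,0.9,0,0,0,0.025,0,0,0.9,0,0,0,0.015,0,0,0.9,0,0,0,0,0,0,0.9]'

```text
clock: 14.95
eef_pos: [479.8, -278.8, 26.5]
eef_rot: [1.499, 1.569, 0.211]
wrist_force: [-0.3, -0.4, -0.1]
finger_gap: 24.5
```

```bash
python3 - <<'E'
from h import *
move(475.5,-284,13,1.854)
E
```

```text
turn [ 0.     0.    -0.002] deg 0.1 | shift after turn [ 0.0135 -0.0055  0.0038] | shift now [ 0.0135 -0.0056  0.0038]
turn [-3.141e+00  3.000e-03  0.000e+00] deg 180.0 | shift after turn [ 0.0135  0.0055 -0.0038] | shift now [ 0.0135 -0.0056  0.0038]
clock 14.95 eef [ 479.8 -278.8   26.5] F [-0.3 -0.4 -0.1] gap 24.5 j6 0.69
```

Call:
play_rows --motion '[0,0,0,0.006,-0.0055,0.004,0.9,0,0,0,0.005,0,0,0.9,0,0,0,0.001,0,0,0.9,0,0,0,0.001,0,0,0.9]'

```text
clock: 15.35
eef_pos: [477.1, -283.9, 14.9]
eef_rot: [1.054, 1.566, -0.233]
wrist_force: [-0.3, -1.0, -0.0]
finger_gap: 24.4
```

Call:
play_rows --motion '[0,0,0,0.001,0,0,0.9,0,0,0,0.001,0,0,0.9]'

```text
clock: 15.55
eef_pos: [477.4, -284.1, 13.5]
eef_rot: [0.982, 1.565, -0.306]
wrist_force: [-0.5, 0.4, -0.1]
finger_gap: 24.2
```

Call:
play_rows --motion '[0,0,0,0.001,0,0,0.9,0,0,0,0.0015,0,0,0.9]'

```text
clock: 15.75
eef_pos: [477.8, -284.4, 11.6]
eef_rot: [0.927, 1.564, -0.36]
wrist_force: [-1.6, 2.3, 11.3]
finger_gap: 23.9
```

Contact. I open partly (to about 45 mm) and lift clear.

Call:
play_rows --motion '[0,0,0,-0.0005,0,0,0.05,0,0,0,0,0,0,0.05,0,0,0,0,0,0,0.05,0,0,0,0,0,0,0.05,0,0,0,-0.01,0,0,0.05,0,0,0,-0.03,0,0,0.05,0,0,0,-0.04,0,0,0.05,0,0,0,-0.04,0,0,0.05,0,0,0,-0.03,0,0,0.05,0,0,0,0,0,0,0.05]'

```text
clock: 16.75
eef_pos: [476.2, -283.6, 170.7]
eef_rot: [0.958, 1.564, -0.33]
wrist_force: [0.7, 0.1, -0.1]
finger_gap: 45.1
```

```bash
python3 - <<'E'
from h import *
p,d=camera("side"); cv2.imwrite("pics/s7.png",cv2.resize(p[260:460,320:520],(600,600)))
move(496.6,271.9,120,0.289)
E
```

```text
turn [ 1.565e+00 -1.000e-03 -4.000e-03] deg 89.7 | shift after turn [ 0.0487 -0.5262 -0.1783] | shift now [ 0.0483  0.175  -0.5273]
turn [-1.577e+00  4.000e-03 -1.000e-03] deg 90.3 | shift after turn [0.0487 0.5262 0.1783] | shift now [ 0.0483  0.175  -0.5273]
clock 16.80 eef [ 475.6 -283.3  168.7] F [ 0.6 -0.4  0.1] gap 44.6 j6 0.68
```

View pics/s7.png

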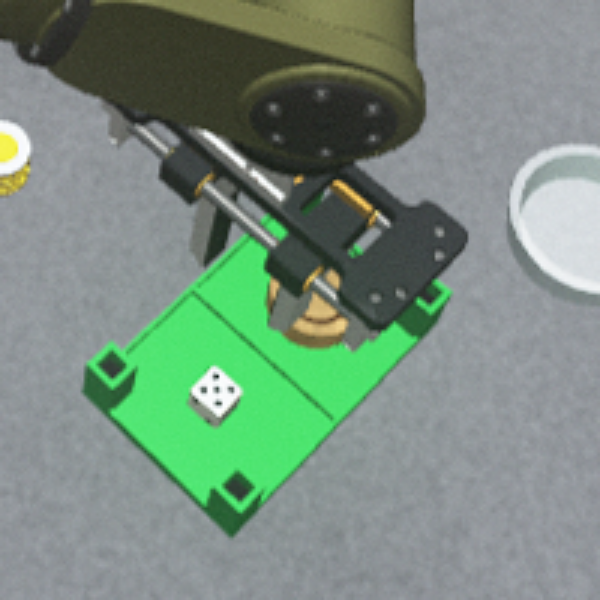

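The die lies flat in the near half. For the handled tray I turn by -1.577 (keeps joint 6 in range), then travel.

Call:
play_rows --motion '[-0.144,0,0,0,0,0,0.05,-0.144,0,0,0,0,0,0.05,-0.144,0,0,0,0,0,0.05,-0.144,0,0,0,0,0,0.05,-0.144,0,0,0,0,0,0.05,-0.144,0,0,0,0,0,0.05,-0.144,0,0,0,0,0,0.05,-0.144,0,0,0,0,0,0.05,-0.144,0,0,0,0,0,0.05,-0.144,0,0,0,0,0,0.05,-0.137,0,0,0,0,0,0.05,0,0,0,0,0,0,0.05]'

```text
clock: 18.0
eef_pos: [470.3, -279.7, 156.5]
eef_rot: [2.087, 1.554, 2.44]
wrist_force: [-0.6, -0.6, 0.5]
finger_gap: 44.4
```

```bash
python3 - <<'E'
from h import *
move(496.6,271.9,140,0.289)
E
```

```text
turn [ 0.063 -0.009 -0.015] deg 3.7 | shift after turn [0.0165 0.5212 0.1824] | shift now [0.0222 0.5084 0.2151]
turn [-3.078  0.022 -0.014] deg 176.4 | shift after turn [ 0.0165 -0.5212 -0.1824] | shift now [0.0222 0.5084 0.2151]
clock 18.00 eef [ 470.3 -279.7  156.5] F [-0.6 -0.6  0.5] gap 44.4 j6 -0.96
```

Call:
play_rows --motion '[0.063,-0.009,-0.015,0,0,0,0.05,0,0,0,0,0.035,0.0122,0.05,0,0,0,0,0.035,0.0122,0.05,0,0,0,0,0.035,0.0122,0.05,0,0,0,0,0.035,0.0122,0.05,0,0,0,0,0.035,0.0122,0.05,0,0,0,0,0.035,0.0122,0.05,0,0,0,0,0.035,0.0122,0.05,0,0,0,0,0.035,0.0122,0.05,0,0,0,0,0.035,0.0122,0.05,0,0,0,0,0.035,0.0122,0.05,0,0,0,0,0.035,0.0122,0.05,0,0,0,0,0.035,0.0122,0.05,0,0,0,0,0.035,0.0122,0.05,0,0,0,0,0.035,0.0122,0.05,0,0,0,0,0.02,0.008,0.05,0,0,0,0,0,0,0.05,0,0,0,0,0,0,0.05]'

```text
clock: 19.8
eef_pos: [512.3, 279.9, 144.6]
eef_rot: [2.968, 1.553, -3.116]
wrist_force: [-0.2, 1.2, 0.6]
finger_gap: 45.1
```

```bash
python3 - <<'E'
from h import *
move(496.6,271.9,90,0.289)
E
```

```text
turn [-0.09  -0.017 -0.004] deg 5.2 | shift after turn [ 0.0546 -0.0032 -0.0173] | shift now [ 0.0549 -0.0049 -0.016 ]
turn [ 3.052 -0.006  0.026] deg 174.9 | shift after turn [0.0546 0.0032 0.0173] | shift now [ 0.0549 -0.0049 -0.016 ]
clock 19.80 eef [512.3 279.9 144.6] F [-0.2  1.2  0.6] gap 45.1 j6 0.23
```

Call:
play_rows --motion '[-0.09,-0.017,-0.004,0.015,-0.005,-0.016,0.05,0,0,0,0.02,0,0,0.05,0,0,0,0.015,0,0,0.05,0,0,0,0,0,0,0.05]'

```text
clock: 20.2
eef_pos: [496.4, 267.3, 92.9]
eef_rot: [-2.036, 1.57, -1.754]
wrist_force: [1.1, -0.8, -0.1]
finger_gap: 44.7
```

```bash
python3 - <<'E'
from h import *
p,d=camera("side"); cv2.imwrite("pics/s8.png",cv2.resize(p[100:260,200:360],(600,600)))
move(496.6,271.9,28,0.289)
E
```

```text
turn [-0.007  0.001  0.001] deg 0.4 | shift after turn [0.0661 0.0043 0.0009] | shift now [0.0661 0.0044 0.0008]
turn [ 3.134e+00  1.000e-03 -2.000e-03] deg 179.6 | shift after turn [ 0.0661 -0.0043 -0.0009] | shift now [0.0661 0.0044 0.0008]
clock 20.25 eef [497.  267.5  94.1] F [ 1.  -0.2 -0.1] gap 44.7 j6 0.15
```

View pics/s8.png

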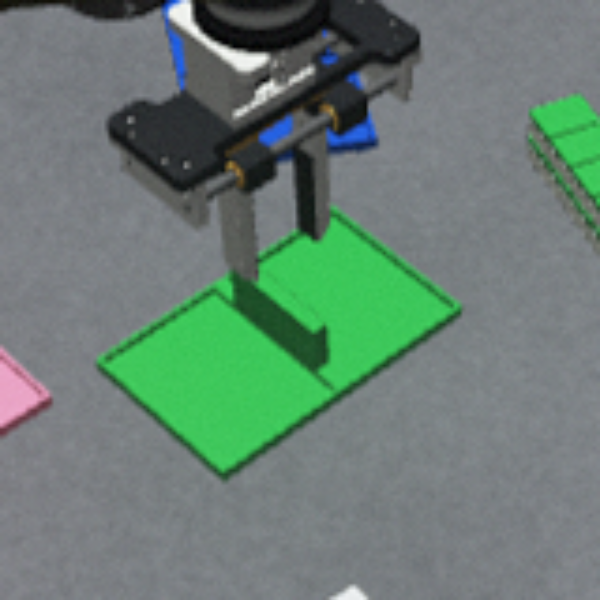

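The gripper straddles the green tray's handle (crop 280,310). The pink and blue ones are clearly apart. Down and grip.

Call:
play_rows --motion '[-0.007,0,0,0.01,0.004,0.001,0.05,0,0,0,0.02,0,0,0.05,0,0,0,0.02,0,0,0.05,0,0,0,0.015,0,0,0.05,0,0,0,0,0,0,0.05]'

```text
clock: 20.75
eef_pos: [499.1, 271.7, 29.3]
eef_rot: [0.014, 1.564, 0.299]
wrist_force: [0.1, 0.5, 0.2]
finger_gap: 44.6
```

```bash
python3 - <<'E'
from h import *
move(496.6,271.9,26,0.289)
E
```

```text
turn [-0.004  0.007 -0.   ] deg 0.5 | shift after turn [ 0.0033  0.0009 -0.0023] | shift now [ 0.0032  0.0009 -0.0023]
turn [ 3.137 -0.    -0.01 ] deg 179.7 | shift after turn [ 0.0033 -0.0009  0.0023] | shift now [ 0.0032  0.0009 -0.0023]
clock 20.75 eef [499.1 271.7  29.3] F [0.1 0.5 0.2] gap 44.6 j6 0.15
```

Call:
play_rows --motion '[-0.004,0.007,0,0.003,0.001,-0.002,0.05,0,0,0,0,0,0,0.4,0,0,0,0,0,0,1,0,0,0,0,0,0,1,0,0,0,0,0,0,1,0,0,0,0,0,0,1,0,0,0,0,0,0,1,0,0,0,0,0,0,1]' --newtons 40

```text
clock: 21.55
eef_pos: [498.0, 272.8, 29.3]
eef_rot: [0.267, 1.568, 0.556]
wrist_force: [0.2, 0.1, -1.0]
finger_gap: 11.9
```

```bash
python3 - <<'E'
from h import *
move(496.6,271.9,120,0.289)
E
```

```text
turn [-0.001  0.003 -0.001] deg 0.2 | shift after turn [-0.0907 -0.0005 -0.0016] | shift now [-0.0907 -0.0004 -0.0013]
turn [ 3.141e+00 -1.000e-03 -5.000e-03] deg 180.0 | shift after turn [-0.0907  0.0005  0.0016] | shift now [-0.0907 -0.0004 -0.0013]
clock 21.55 eef [498.  272.8  29.3] F [ 0.2  0.1 -1. ] gap 11.9 j6 0.15
```

Gripped (11.9 mm). Lift.

Call:
play_rows --motion '[0,0.003,0,-0.01,0,0,1,0,0,0,-0.02,0,0,1,0,0,0,-0.025,0,0,1,0,0,0,-0.025,0,0,1,0,0,0,-0.025,0,0,1,0,0,0,-0.015,0,0,1,0,0,0,0,0,0,1,0,0,0,0,0,0,1]'

```text
clock: 22.35
eef_pos: [497.5, 272.2, 156.9]
eef_rot: [2.814, 1.569, 3.102]
wrist_force: [1.0, -0.8, -3.1]
finger_gap: 11.9
```

```bash
python3 - <<'E'
from h import *
p,d=camera("side"); cv2.imwrite("pics/s9.png",cv2.resize(p[60:260,180:380],(600,600)))
move(523.7,-270.2,150,0.283)
E
```

```text
turn [ 0.005 -0.002 -0.   ] deg 0.3 | shift after turn [ 0.0068 -0.5282 -0.1263] | shift now [ 0.0068 -0.5275 -0.1291]
turn [-3.136e+00  1.000e-03 -2.000e-03] deg 179.7 | shift after turn [0.0068 0.5282 0.1263] | shift now [ 0.0068 -0.5275 -0.1291]
clock 22.40 eef [497.5 272.2 156.8] F [ 0.6  0.4 -1.6] gap 11.8 j6 0.15
```

View pics/s9.png

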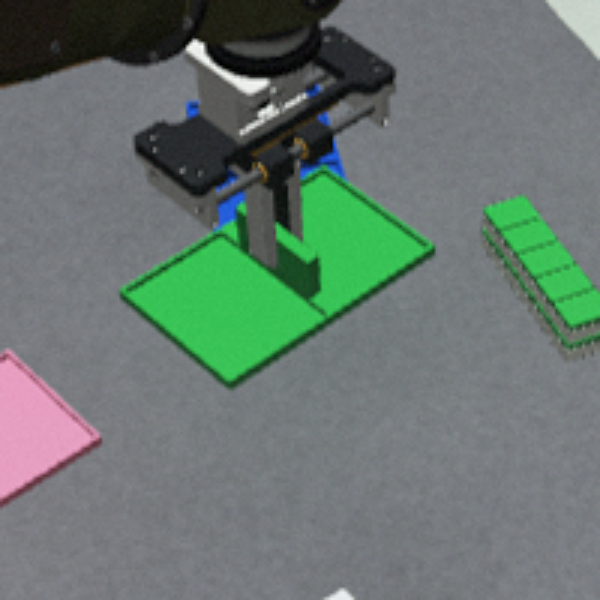

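Tray hangs level. Travel to above the base.

Call:
play_rows --motion '[0,0,0,-0.002,-0.02,-0.005,1,0,0,0,-0.001,-0.031,-0.0075,1,0,0,0,-0.001,-0.031,-0.0075,1,0,0,0,-0.001,-0.031,-0.0075,1,0,0,0,-0.001,-0.031,-0.0075,1,0,0,0,-0.001,-0.031,-0.0075,1,0,0,0,-0.001,-0.031,-0.0075,1,0,0,0,-0.001,-0.031,-0.0075,1,0,0,0,-0.001,-0.031,-0.0075,1,0,0,0,-0.001,-0.031,-0.0075,1,0,0,0,-0.001,-0.031,-0.0075,1,0,0,0,-0.001,-0.031,-0.0075,1,0,0,0,-0.001,-0.031,-0.0075,1,0,0,0,-0.001,-0.031,-0.0075,1,0,0,0,-0.001,-0.031,-0.0075,1,0,0,0,-0.001,-0.031,-0.0075,1,0,0,0,-0.001,-0.025,-0.006,1,0,0,0,0,-0.012,-0.003,1,0,0,0,0,0,0,1,0,0,0,0,0,0,1]'

```text
clock: 24.4
eef_pos: [517.2, -283.6, 153.6]
eef_rot: [2.687, 1.536, 2.977]
wrist_force: [-0.0, -0.1, -2.2]
finger_gap: 11.4
```

```bash
python3 - <<'E'
from h import *
move(523.7,-270.2,120,0.283)
E
```

```text
turn [ 0.007 -0.031 -0.015] deg 2.0 | shift after turn [0.0336 0.011  0.01  ] | shift now [0.0334 0.0105 0.0111]
turn [-3.134  0.023 -0.048] deg 179.6 | shift after turn [ 0.0336 -0.011  -0.01  ] | shift now [0.0334 0.0105 0.0111]
clock 24.40 eef [ 517.2 -283.6  153.6] F [-0.  -0.1 -2.2] gap 11.4 j6 -0.84
```

Call:
play_rows --motion '[0.007,-0.031,-0.015,0.01,0.0105,0.011,1,0,0,0,0.015,0,0,1,0,0,0,0.01,0,0,1,0,0,0,0,0,0,1,0,0,0,0,0,0,1]'

```text
clock: 24.9
eef_pos: [525.2, -264.7, 117.4]
eef_rot: [0.38, 1.57, 0.667]
wrist_force: [1.1, -0.0, -1.5]
finger_gap: 11.8
```

```bash
python3 - <<'E'
from h import *
move(523.7,-270.2,110,0.283)
for c in("side","top"):
    p,d=camera(c); cv2.imwrite(f"pics/{c}10.png",p)
s=read_state(); x0=s["eef_pos"]; print(x0.round(1))
z=x0[2]+14.7
for c in("side","top"):
    im=cv2.imread(f"pics/{c}10.png")
    for r in masks_of(c,"tray_grip")[:4]:
        v,u=np.nonzero(r["region"]); print(c,round(r["conf"],2),u.mean().round(),v.mean().round(),len(u))
p=cv2.imread("pics/side10.png"); cv2.imwrite("pics/s10.png",cv2.resize(p[220:460,300:540],(600,600)))
p=cv2.imread("pics/top10.png"); cv2.imwrite("pics/t10.png",cv2.resize(p[180:320,380:520],(600,600)))
E
```

```text
turn [ 0.005  0.001 -0.   ] deg 0.3 | shift after turn [ 0.0074 -0.0048 -0.003 ] | shift now [ 0.0074 -0.0048 -0.003 ]
turn [-3.137e+00  1.000e-03  2.000e-03] deg 179.7 | shift after turn [0.0074 0.0048 0.003 ] | shift now [ 0.0074 -0.0048 -0.003 ]
clock 24.90 eef [ 525.2 -264.7  117.4] F [ 1.1 -0.  -1.5] gap 11.8 j6 -0.82
[ 525.2 -265.   117.6]
side 0.86 413.0 367.0 4964
side 0.81 155.0 232.0 1022
side 0.71 272.0 114.0 2057
top 0.91 225.0 347.0 3557
top 0.58 163.0 214.0 3095
top 0.57 431.0 221.0 829
```

View pics/s10.png

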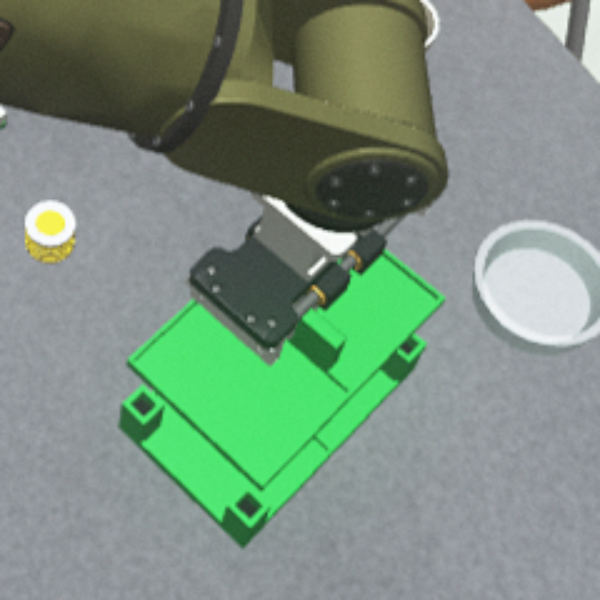

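View pics/t10.png

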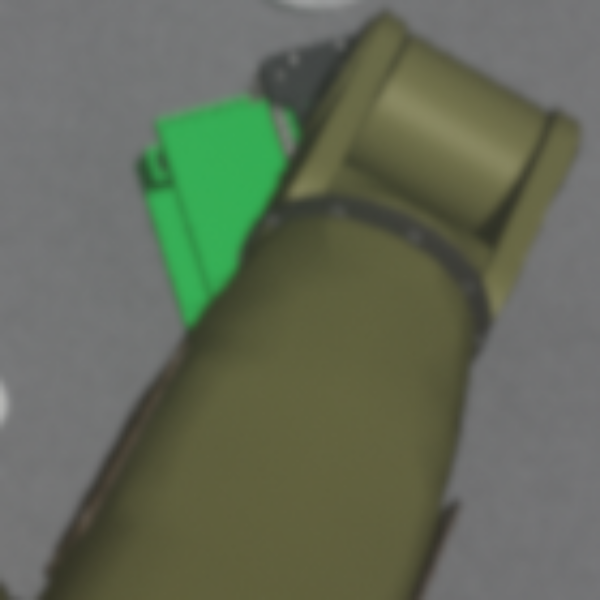

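```bash
cat >> h.py <<'E'
def overlay(img,c,tray,base,roi,sc,out):
    P=camera_params(c); u0,v0,u1,v1=roi
    im=cv2.resize(img[v0:v1,u0:u1],None,fx=sc,fy=sc,interpolation=cv2.INTER_CUBIC)
    def pl(pts,x,y,z,yaw,col):
        q=np.array(pts,float)@Rn.from_euler('z',yaw).as_matrix().T+[x,y,z]
        q=((proj(P,q)-[u0,v0]+.5)*sc-.5)
        cv2.polylines(im,[np.round(q*16).astype(np.int32)],True,col,1,cv2.LINE_AA,shift=4)
    rect=lambda cx,cy,a,b,z:[[cx-a,cy-b,z],[cx+a,cy-b,z],[cx+a,cy+b,z],[cx-a,cy+b,z]]
    if tray is not None:
        pl(rect(0,0,100,62,-25),*tray,(0,0,255)); pl(rect(0,0,6,40,12),*tray,(255,0,255))
    if base is not None:
        for sx in(-1,1):
            for sy in(-1,1): pl(rect(sx*89,sy*51,11,11,45),*base,(255,0,0))
        pl(rect(0,0,100,62,10),*base,(0,255,255))
    cv2.imwrite(out,im)
E
python3 - <<'E'
from h import *
s=read_state(); x=s["eef_pos"]
p=cv2.imread("pics/side10.png")
overlay(p,"side",(x[0],x[1],x[2]+14.7,0.283-0.005),(523.7,-270.2,0,0.283),(340,300,500,450),5,"pics/o10.png")
E
```

```text
(no output)
```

View pics/o10.png

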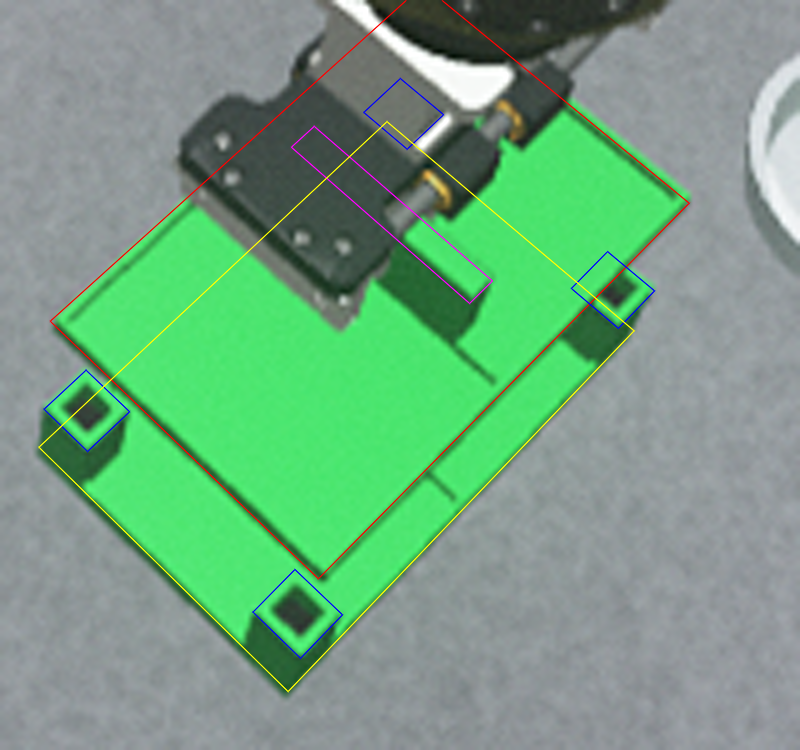

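The tray outline (red) and sockets (blue) predicted from TCP and fit match the picture within about 1 px (≈2 mm). I align and lower to just above the posts.

Call:
play_rows --motion '[0.005,0.001,0,0.01,-0.005,-0.0025,1,0,0,0,0.01,0,0,1,0,0,0,0.008,0,0,1,0,0,0,0,0,0,1,0,0,0,0,0,0,1]'

```text
clock: 25.6
eef_pos: [523.9, -271.8, 86.8]
eef_rot: [0.459, 1.571, 0.74]
wrist_force: [-0.8, 0.2, -1.8]
finger_gap: 11.5
```

```bash
python3 - <<'E'
from h import *
p,d=camera("side"); cv2.imwrite("pics/side11.png",p)
s=read_state(); x=s["eef_pos"]
move(523.7,-270.2,80,0.283)
overlay(p,"side",(x[0],x[1],x[2]+14.7,0.283),(523.7,-270.2,0,0.283),(340,300,500,450),5,"pics/o11.png")
E
```

```text
turn [-0.002  0.    -0.   ] deg 0.1 | shift after turn [0.0068 0.0015 0.0003] | shift now [0.0068 0.0015 0.0003]
turn [ 3.139 -0.    -0.   ] deg 179.9 | shift after turn [ 0.0068 -0.0015 -0.0003] | shift now [0.0068 0.0015 0.0003]
clock 25.65 eef [ 523.8 -271.7   86.8] F [-0.2  0.2 -2.1] gap 11.5 j6 -0.82
```

View pics/o11.png

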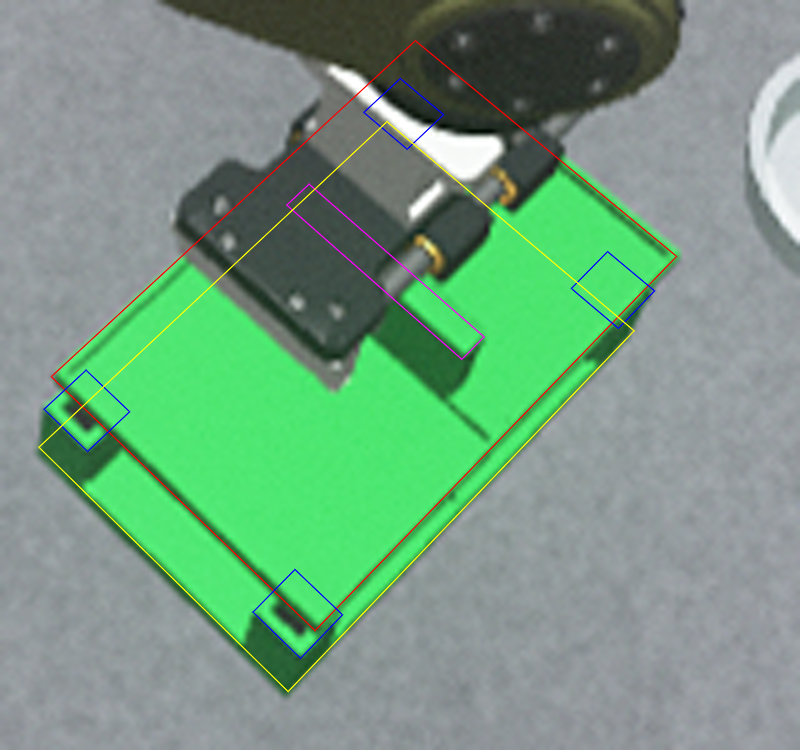

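Call:
play_rows --motion '[-0.002,0,0,0.004,0.0018,-0.0004,1,0,0,0,0.004,0,0,1,0,0,0,0.002,0,0,1,0,0,0,0,0,0,1]'

```text
clock: 26.05
eef_pos: [523.1, -269.9, 76.6]
eef_rot: [-0.566, 1.57, -0.283]
wrist_force: [0.5, 0.2, -2.5]
finger_gap: 11.6
```

```bash
python3 - <<'E'
from h import *
p,d=camera("side"); cv2.imwrite("pics/side12.png",p)
move(523.7,-270.0,64.3,0.283)
overlay(p,"side",None,None,(340,300,500,450),5,"pics/o12.png")
E
```

```text
turn [0.    0.001 0.001] deg 0.1 | shift after turn [ 0.0124 -0.0002  0.0005] | shift now [ 0.0124 -0.0002  0.0005]
turn [-3.141e+00 -1.000e-03  1.000e-03] deg 180.0 | shift after turn [ 0.0124  0.0002 -0.0005] | shift now [ 0.0124 -0.0002  0.0005]
clock 26.10 eef [ 523.2 -270.    76.7] F [-0.   0.5 -2.4] gap 11.7 j6 -0.82
```

View pics/o12.png

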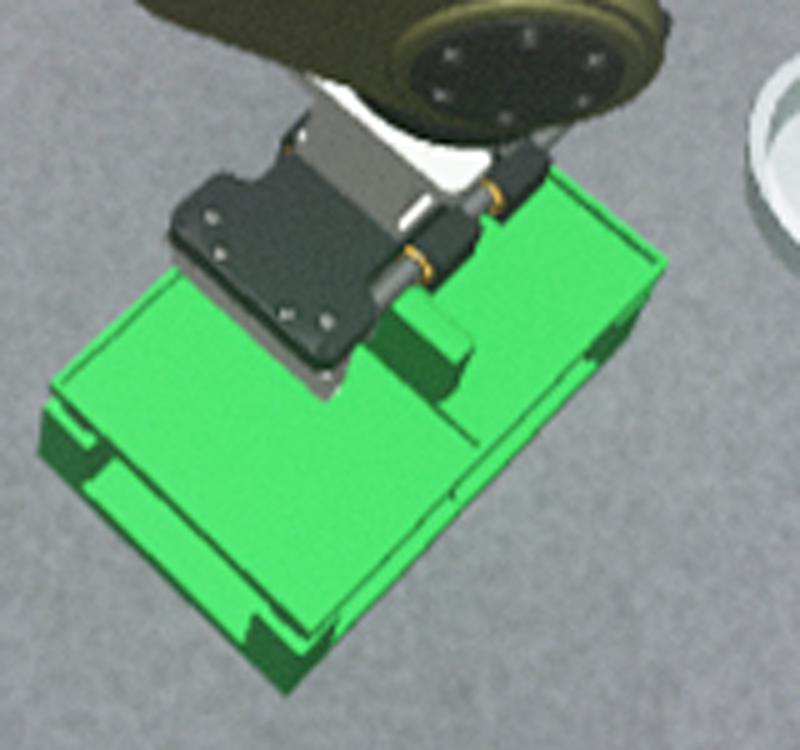

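Pins are just above the sockets. I lower in small steps, watching force.

Call:
play_rows --motion '[0,0,0,0.002,0,0,1,0,0,0,0.002,0,0,1]'

```text
clock: 26.3
eef_pos: [523.4, -270.1, 73.0]
eef_rot: [-0.691, 1.569, -0.408]
wrist_force: [0.9, -0.1, -1.5]
finger_gap: 11.8
```

Call:
play_rows --motion '[0,0,0,0.002,0,0,1,0,0,0,0.002,0,0,1]'

```text
clock: 26.5
eef_pos: [523.5, -270.1, 68.7]
eef_rot: [-0.715, 1.569, -0.432]
wrist_force: [-0.3, -0.2, -2.2]
finger_gap: 11.8
```

Call:
play_rows --motion '[0,0,0,0.001,0,0,1,0,0,0,0.001,0,0,1]'

```text
clock: 26.7
eef_pos: [523.4, -270.1, 66.2]
eef_rot: [-0.705, 1.569, -0.422]
wrist_force: [0.3, 0.6, -2.1]
finger_gap: 11.0
```

Pins are entering with no contact force. Last 2 mm.

Call:
play_rows --motion '[0,0,0,0.001,0,0,1,0,0,0,0.001,0,0,1]'

```text
clock: 26.9
eef_pos: [523.5, -270.2, 64.2]
eef_rot: [-0.736, 1.569, -0.453]
wrist_force: [-1.6, -1.7, 12.3]
finger_gap: 12.0
```

Call:
play_rows --motion '[0,0,0,0.0015,0,0,1,0,0,0,0.001,0,0,1]'

```text
clock: 27.1
eef_pos: [523.5, -270.2, 64.2]
eef_rot: [-0.783, 1.568, -0.5]
wrist_force: [-3.5, 2.2, 5.6]
finger_gap: 12.0
```

It stopped at 64.2, and 64.3 was predicted for fully home. Release and lift.

Call:
play_rows --motion '[0,0,0,0,0,0,0.3,0,0,0,0,0,0,0.2,0,0,0,0,0,0,0.2,0,0,0,0,0,0,0.2,0,0,0,-0.01,0,0,0.2,0,0,0,-0.02,0,0,0.2,0,0,0,-0.03,0,0,0.2,0,0,0,-0.03,0,0,0.1,0,0,0,-0.02,0,0,0,0,0,0,0,0,0,-0.2]' --newtons 12

```text
clock: 28.1
eef_pos: [523.4, -270.2, 181.7]
eef_rot: [-0.797, 1.566, -0.514]
wrist_force: [0.8, -0.5, -0.3]
finger_gap: 51.8
```

```bash
python3 - <<'E'
from h import *
move(437,-74.2,120,0.283)
move(437,-74.2,120,1.854)
p,d=camera("side"); cv2.imwrite("pics/side13.png",p)
overlay(p,"side",(523.7,-270.2,79,.283),None,(340,300,500,450),5,"pics/o13.png")
E
```

```text
turn [0.    0.003 0.003] deg 0.3 | shift after turn [ 0.0617  0.2123 -0.0283] | shift now [ 0.061   0.2125 -0.0284]
turn [-3.141 -0.005  0.005] deg 180.0 | shift after turn [ 0.0617 -0.2123  0.0283] | shift now [ 0.061   0.2125 -0.0284]
clock 28.10 eef [ 523.4 -270.2  181.7] F [ 0.8 -0.5 -0.3] gap 51.8 j6 -0.82
turn [1.571 0.005 0.   ] deg 90.0 | shift after turn [ 0.0617 -0.0282 -0.2124] | shift now [ 0.061   0.2125 -0.0284]
turn [-1.571 -0.     0.005] deg 90.0 | shift after turn [0.0617 0.0282 0.2124] | shift now [ 0.061   0.2125 -0.0284]
clock 28.10 eef [ 523.4 -270.2  181.7] F [ 0.8 -0.5 -0.3] gap 51.8 j6 -0.82
```

View pics/o13.png

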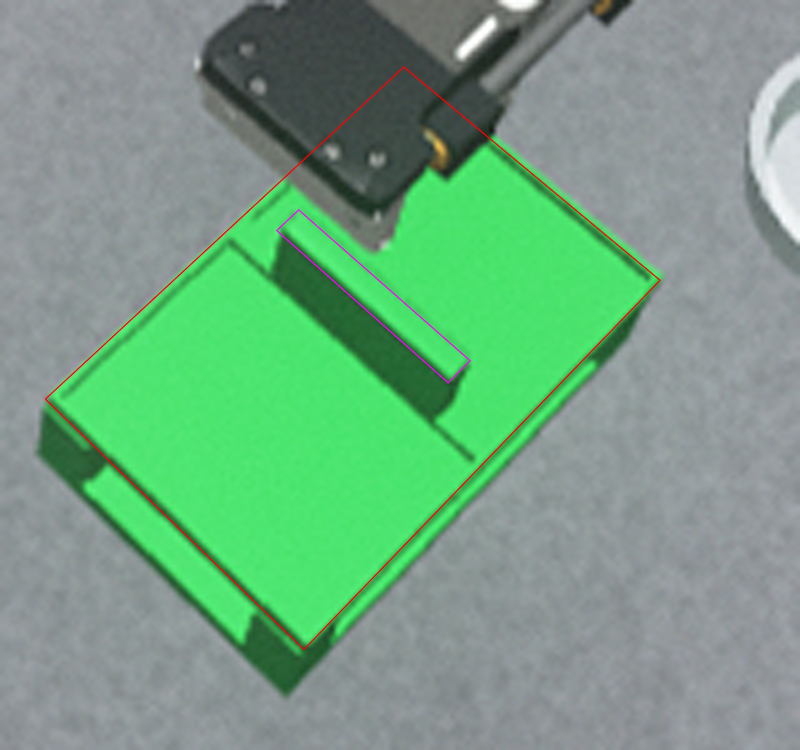

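The stacked tray matches the predicted home outline (lip and handle). Now the roll: turn +1.57, then over.

Call:
play_rows --motion '[0.143,0,0,0,0,0,-0.4,0.143,0,0,0,0,0,-0.4,0.143,0,0,0,0,0,-0.4,0.143,0,0,0,0,0,-0.4,0.143,0,0,0,0,0,-0.4,0.143,0,0,0,0,0,-0.4,0.143,0,0,0,0,0,-0.4,0.143,0,0,0,0,0,-0.4,0.143,0,0,0,0,0,-0.4,0.143,0,0,0,0,0,-0.4,0.141,0,0,0,0,0,-0.4,0,0,0,0,0,0,-0.4]'

```text
clock: 29.35
eef_pos: [517.9, -267.0, 163.7]
eef_rot: [-2.331, 1.551, 2.6]
wrist_force: [-0.4, -0.9, -0.9]
finger_gap: 66.0
```

```bash
python3 - <<'E'
from h import *
move(437,-74.2,120,1.854)
E
```

```text
turn [-0.064 -0.014  0.014] deg 3.8 | shift after turn [ 0.0437 -0.0238 -0.2077] | shift now [ 0.047  -0.0364 -0.2051]
turn [3.077 0.022 0.022] deg 176.3 | shift after turn [0.0437 0.0238 0.2077] | shift now [ 0.047  -0.0364 -0.2051]
clock 29.35 eef [ 517.9 -267.   163.7] F [-0.4 -0.9 -0.9] gap 66.0 j6 0.81
```

Call:
play_rows --motion '[-0.064,-0.014,0.014,0,0,0,-0.4,0,0,0,0.002,-0.003,-0.028,-0.4,0,0,0,0.002,-0.003,-0.028,-0.4,0,0,0,0.002,-0.003,-0.028,-0.4,0,0,0,0.002,-0.003,-0.028,-0.4,0,0,0,0.002,-0.003,-0.028,-0.4,0,0,0,0.002,-0.003,-0.028,-0.4,0,0,0,0.002,-0.003,-0.025,-0.4,0,0,0,0,-0.002,-0.01,-0.4,0,0,0,0,0,0,-0.4,0,0,0,0,0,0,-0.4]'

```text
clock: 30.45
eef_pos: [428.3, -73.4, 141.6]
eef_rot: [-2.304, 1.56, 2.741]
wrist_force: [0.5, -0.6, -0.4]
finger_gap: 65.9
```

```bash
python3 - <<'E'
from h import *
move(437,-74.2,60,1.854)
E
```

```text
turn [ 0.05  -0.007  0.008] deg 2.9 | shift after turn [0.0816 0.0081 0.0032] | shift now [0.0815 0.0086 0.0042]
turn [-3.092 -0.013 -0.011] deg 177.2 | shift after turn [ 0.0816 -0.0081 -0.0032] | shift now [0.0815 0.0086 0.0042]
clock 30.45 eef [428.3 -73.4 141.6] F [ 0.5 -0.6 -0.4] gap 65.9 j6 0.98
```

Call:
play_rows --motion '[0.05,-0.007,0.008,0.015,0.0086,0.004,-0.4,0,0,0,0.025,0,0,-0.4,0,0,0,0.025,0,0,-0.4,0,0,0,0.015,0,0,-0.4,0,0,0,0,0,0,-0.4]'

```text
clock: 30.95
eef_pos: [440.9, -79.2, 59.0]
eef_rot: [0.811, 1.568, -0.478]
wrist_force: [-0.4, 0.3, 0.6]
finger_gap: 65.7
```

```bash
python3 - <<'E'
from h import *
p,d=camera("side"); cv2.imwrite("pics/s14.png",cv2.resize(p[240:360,260:380],(600,600)))
move(437,-74.2,8,1.854)
E
```

```text
turn [-0.001  0.003 -0.003] deg 0.3 | shift after turn [ 0.052  -0.0027 -0.0061] | shift now [ 0.0519 -0.0029 -0.0063]
turn [ 3.14  -0.005 -0.004] deg 179.9 | shift after turn [0.052  0.0027 0.0061] | shift now [ 0.0519 -0.0029 -0.0063]
clock 31.00 eef [441.3 -79.3  60. ] F [ 0.7 -0.1 -0.8] gap 65.8 j6 1.03
```

View pics/s14.png

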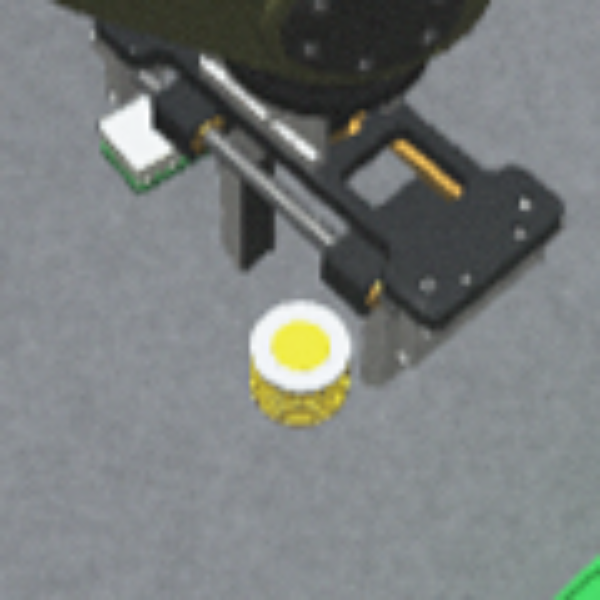

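The roll sits between the fingers (crop 300,365). Correct and descend.

Call:
play_rows --motion '[0,0.003,-0.003,0.004,-0.003,-0.006,-0.4,0,0,0,0,0,0,-0.4,0,0,0,0.016,0,0,-0.4,0,0,0,0.016,0,0,-0.4,0,0,0,0.012,0,0,-0.4,0,0,0,0,0,0,-0.4]'

```text
clock: 31.6
eef_pos: [439.6, -75.5, 14.5]
eef_rot: [1.087, 1.563, -0.201]
wrist_force: [-0.8, -0.0, -0.0]
finger_gap: 65.8
```

Call:
play_rows --motion '[0,0,0,0,0,0,0,0,0,0,0,0,0,0.8,0,0,0,0,0,0,0.8,0,0,0,0,0,0,0.8,0,0,0,0,0,0,0.8,0,0,0,0,0,0,0.8,0,0,0,0,0,0,0.8]' --newtons 15

```text
clock: 32.3
eef_pos: [440.9, -75.7, 17.0]
eef_rot: [1.072, 1.56, -0.216]
wrist_force: [0.7, -0.8, -0.8]
finger_gap: 39.1
```

```bash
python3 - <<'E'
from h import *
p,d=camera("side"); cv2.imwrite("pics/s15.png",cv2.resize(p[240:360,260:380],(600,600)))
move(475.5,-284,130,1.854)
E
```

```text
turn [-0.     0.005 -0.01 ] deg 0.6 | shift after turn [-0.113  -0.025   0.2096] | shift now [-0.1121 -0.0238  0.2102]
turn [ 3.141 -0.015 -0.008] deg 180.0 | shift after turn [-0.113   0.025  -0.2096] | shift now [-0.1121 -0.0238  0.2102]
clock 32.35 eef [440.9 -75.8  17. ] F [-0.6 -0.2 -0.8] gap 39.7 j6 1.04
```

View pics/s15.png

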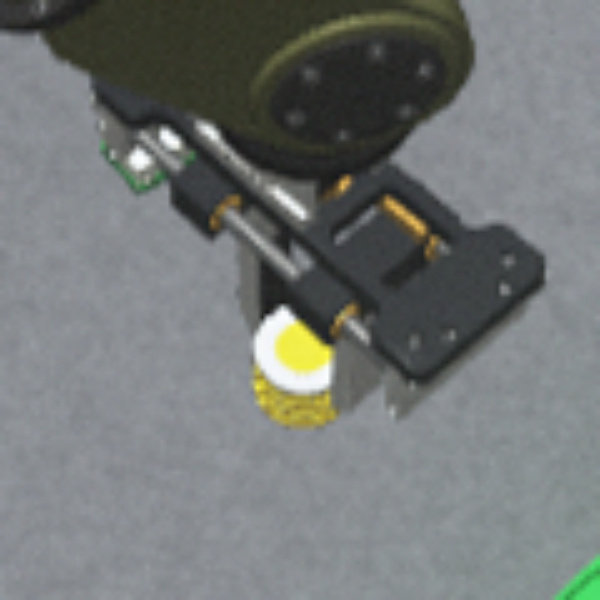

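Gripped but only at the top 13 mm. There is time, so I re-grip lower and more centred.

Call:
play_rows --motion '[0,0,0,0,0,0,0,0,0,0,0,0,0,-0.2,0,0,0,0,0,0,-0.2,0,0.005,-0.01,0.004,-0.004,0,-0.2,0,0,0,0.005,0,0,-0.2,0,0,0,0.003,0,0,-0.2]'

```text
clock: 32.95
eef_pos: [436.9, -77.1, 4.3]
eef_rot: [-1.26, 1.57, -2.548]
wrist_force: [-0.3, -0.6, 0.4]
finger_gap: 56.5
```

```bash
python3 - <<'E'
from h import *
move(437,-74.8,7,1.854)
E
```

```text
turn [-0.     0.     0.001] deg 0.0 | shift after turn [-0.0027  0.0007 -0.0021] | shift now [-0.0027  0.0007 -0.0021]
turn [ 3.141e+00  1.000e-03 -0.000e+00] deg 180.0 | shift after turn [-0.0027 -0.0007  0.0021] | shift now [-0.0027  0.0007 -0.0021]
clock 32.95 eef [436.9 -77.1   4.3] F [-0.3 -0.6  0.4] gap 56.5 j6 1.03
```

Call:
play_rows --motion '[0,0,0,-0.002,0.0007,-0.002,-0.2,0,0,0,0,0,0,0.2,0,0,0,0,0,0,0.8,0,0,0,0,0,0,0.8,0,0,0,0,0,0,0.8,0,0,0,0,0,0,0.8,0,0,0,0,0,0,0.8]' --newtons 15

```text
clock: 33.65
eef_pos: [436.8, -74.6, 5.9]
eef_rot: [-1.758, 1.569, -3.046]
wrist_force: [-0.3, -0.0, -0.6]
finger_gap: 39.7
```

```bash
python3 - <<'E'
from h import *
move(475.5,-284,130,1.854)
E
```

```text
turn [-0.    -0.     0.001] deg 0.1 | shift after turn [-0.1241 -0.0214  0.2118] | shift now [-0.1241 -0.0215  0.2118]
turn [3.141e+00 2.000e-03 0.000e+00] deg 180.0 | shift after turn [-0.1241  0.0214 -0.2118] | shift now [-0.1241 -0.0215  0.2118]
clock 33.65 eef [436.8 -74.6   5.9] F [-0.3 -0.  -0.6] gap 39.7 j6 1.04
```

Call:
play_rows --motion '[0,0,0,-0.02,0,0,0.8,0,0,0,-0.04,0,0,0.8,0,0,0,-0.04,0,0,0.8,0,0,0,-0.035,0,0,0.8,0,0,0,0,-0.003,0.02,0.8,0,0,0,0,-0.003,0.028,0.8,0,0,0,0,-0.003,0.028,0.8,0,0,0,0,-0.003,0.028,0.8,0,0,0,0,-0.003,0.028,0.8,0,0,0,0,-0.003,0.028,0.8,0,0,0,0,-0.002,0.028,0.8,0,0,0,0,-0.001,0.015,0.8,0,0,0,0,0,0,0.8,0,0,0,0,0,0,0.8]'

```text
clock: 35.05
eef_pos: [473.4, -282.7, 146.5]
eef_rot: [-1.822, 1.569, -3.109]
wrist_force: [0.1, 0.2, -0.8]
finger_gap: 39.7
```

```bash
python3 - <<'E'
from h import *
move(475.5,-284,80,1.854)
E
```

```text
turn [ 0.001 -0.     0.002] deg 0.1 | shift after turn [0.0665 0.0016 0.0019] | shift now [0.0665 0.0017 0.0019]
turn [-3.141e+00 -3.000e-03 -1.000e-03] deg 180.0 | shift after turn [ 0.0665 -0.0016 -0.0019] | shift now [0.0665 0.0017 0.0019]
clock 35.05 eef [ 473.4 -282.7  146.5] F [ 0.1  0.2 -0.8] gap 39.7 j6 0.68
```

Call:
play_rows --motion '[0,0,0.002,0.015,0.0015,0.002,0.8,0,0,0,0.025,0,0,0.8,0,0,0,0.02,0,0,0.8,0,0,0,0.01,0,0,0.8,0,0,0,0,0,0,0.8]'

```text
clock: 35.55
eef_pos: [475.7, -279.9, 75.6]
eef_rot: [1.333, 1.569, 0.05]
wrist_force: [0.1, 1.1, -0.7]
finger_gap: 40.1
```

```bash
python3 - <<'E'
from h import *
p,d=camera("side"); cv2.imwrite("pics/s16.png",cv2.resize(p[260:460,320:520],(600,600)))
move(475.5,-284,55,1.854)
E
```

```text
turn [ 0.004  0.001 -0.002] deg 0.3 | shift after turn [ 0.0213 -0.0015  0.0036] | shift now [ 0.0213 -0.0016  0.0036]
turn [-3.137e+00  3.000e-03  2.000e-03] deg 179.8 | shift after turn [ 0.0213  0.0015 -0.0036] | shift now [ 0.0213 -0.0016  0.0036]
clock 35.60 eef [ 476.  -280.1   76.3] F [-0.1  0.4 -0.5] gap 39.7 j6 0.68
```

View pics/s16.png

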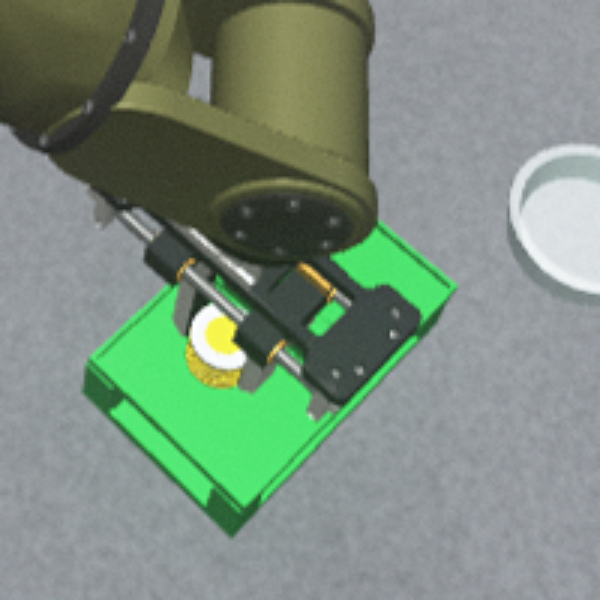

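Call:
play_rows --motion '[0.004,0,-0.002,0.008,-0.0015,0.0036,0.8,0,0,0,0.006,0,0,0.8,0,0,0,0.003,0,0,0.8,0,0,0,0.001,0,0,0.8]'

```text
clock: 36.0
eef_pos: [476.6, -284.7, 59.6]
eef_rot: [0.514, 1.566, -0.773]
wrist_force: [0.4, -0.3, -0.5]
finger_gap: 39.9
```

Call:
play_rows --motion '[0,0,0,0.0015,0,0,0.8,0,0,0,0.001,0,0,0.8]'

```text
clock: 36.2
eef_pos: [476.8, -284.9, 57.2]
eef_rot: [0.529, 1.565, -0.758]
wrist_force: [-1.3, -0.3, -0.8]
finger_gap: 39.4
```

Call:
play_rows --motion '[0,0,0,0.001,0,0,0.8,0,0,0,0.001,0,0,0.8]'

```text
clock: 36.4
eef_pos: [476.9, -284.9, 55.2]
eef_rot: [0.543, 1.565, -0.744]
wrist_force: [0.5, 0.0, -1.3]
finger_gap: 39.7
```

Call:
play_rows --motion '[0,0,0,0.001,0,0,0.8,0,0,0,0.0005,0,0,0.8]'

```text
clock: 36.6
eef_pos: [477.0, -284.9, 54.8]
eef_rot: [0.566, 1.565, -0.722]
wrist_force: [-3.8, 2.1, 7.8]
finger_gap: 39.9
```

Touchdown at the expected height. Open and lift.

Call:
play_rows --motion '[0,0,0,0,0,0,-0.1,0,0,0,0,0,0,-0.2,0,0,0,0,0,0,-0.2,0,0,0,0,0,0,-0.2,0,0,0,-0.01,0,0,-0.2,0,0,0,-0.03,0,0,-0.2,0,0,0,-0.035,0,0,-0.2,0,0,0,-0.03,0,0,-0.2,0,0,0,0,0,0,-0.2]'

```text
clock: 37.5
eef_pos: [476.4, -284.4, 165.9]
eef_rot: [0.566, 1.565, -0.722]
wrist_force: [0.1, 0.7, -0.1]
finger_gap: 56.5
```

```bash
python3 - <<'E'
from h import *
p,d=camera("side"); cv2.imwrite("pics/s17.png",cv2.resize(p[220:460,260:500],(600,600)))
move(435.5,56,130,0.17+np.pi/2)
P=camera_params("side"); print(place_of("side","tile_mid")[0])
for r in place_of("side","tile_mid"): print(r["conf"],(P["T"]@np.r_[r["at"],1])[:3].round(1))
E
```

```text
turn [ 0.113  0.003 -0.002] deg 6.5 | shift after turn [ 0.0339  0.0178 -0.3419] | shift now [ 0.033   0.0563 -0.3378]
turn [-3.028e+00  3.000e-03  4.000e-03] deg 173.5 | shift after turn [ 0.0339 -0.0178  0.3419] | shift now [ 0.033   0.0563 -0.3378]
clock 37.55 eef [ 475.8 -284.   163.9] F [-0.2  0.1 -0.5] gap 56.4 j6 0.68
{'at': [-52.0, 71.7, 1228.9], 'conf': 0.48}
0.48 [437.4  56.5  12.5]
```

View pics/s17.png

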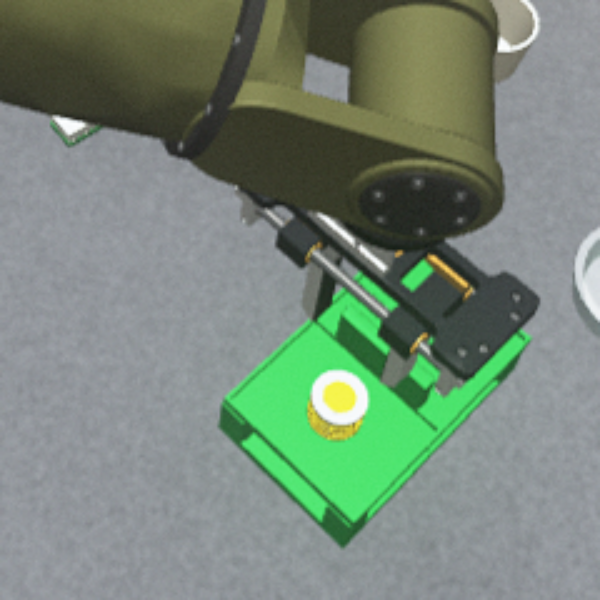

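The roll stands upright on the near side of the handle. Next the tile.

Call:
play_rows --motion '[0.113,0.003,-0.002,0,0,0,-0.2,0,0,0,0,0.002,-0.02,-0.2,0,0,0,0,0.002,-0.03,-0.2,0,0,0,0,0.002,-0.03,-0.2,0,0,0,0,0.002,-0.03,-0.2,0,0,0,0,0.002,-0.03,-0.2,0,0,0,0,0.002,-0.03,-0.2,0,0,0,0,0.002,-0.03,-0.2,0,0,0,0,0.002,-0.03,-0.2,0,0,0,0,0.002,-0.03,-0.2,0,0,0,0,0.001,-0.03,-0.2,0,0,0,0,0.001,-0.03,-0.2,0,0,0,0,0,-0.01,-0.2,0,0,0,0,0,0,-0.2,0,0,0,0,0,0,-0.2]'

```text
clock: 39.15
eef_pos: [430.3, 58.5, 146.9]
eef_rot: [-2.042, 1.535, 2.834]
wrist_force: [0.1, -1.2, -0.3]
finger_gap: 56.2
```

```bash
python3 - <<'E'
from h import *
move(436,56,60,0.17+np.pi/2)
E
```

```text
turn [-0.007 -0.016  0.032] deg 2.1 | shift after turn [0.0869 0.0052 0.0035] | shift now [0.0866 0.008  0.0049]
turn [3.135 0.05  0.026] deg 179.6 | shift after turn [ 0.0869 -0.0052 -0.0035] | shift now [0.0866 0.008  0.0049]
clock 39.15 eef [430.3  58.5 146.9] F [ 0.1 -1.2 -0.3] gap 56.2 j6 1.44
```

Call:
play_rows --motion '[-0.007,-0.016,0.032,0.015,0.008,0.005,-0.2,0,0,0,0.025,0,0,-0.2,0,0,0,0.025,0,0,-0.2,0,0,0,0.018,0,0,-0.2,0,0,0,0,0,0,-0.2]'

```text
clock: 39.65
eef_pos: [439.8, 49.3, 60.2]
eef_rot: [0.868, 1.569, -0.538]
wrist_force: [-0.4, 0.1, 1.1]
finger_gap: 56.2
```

```bash
python3 - <<'E'
from h import *
p,d=camera("side"); cv2.imwrite("pics/s18.png",cv2.resize(p[200:320,230:350],(600,600)))
move(436,56,6,0.17+np.pi/2)
E
```

```text
turn [-0.005  0.001 -0.003] deg 0.3 | shift after turn [ 0.0554 -0.0032 -0.0073] | shift now [ 0.0554 -0.0034 -0.0073]
turn [ 3.137e+00 -4.000e-03 -2.000e-03] deg 179.7 | shift after turn [0.0554 0.0032 0.0073] | shift now [ 0.0554 -0.0034 -0.0073]
clock 39.70 eef [440.4  49.4  61.4] F [-0.1  0.6 -0.1] gap 56.3 j6 1.44
```

View pics/s18.png

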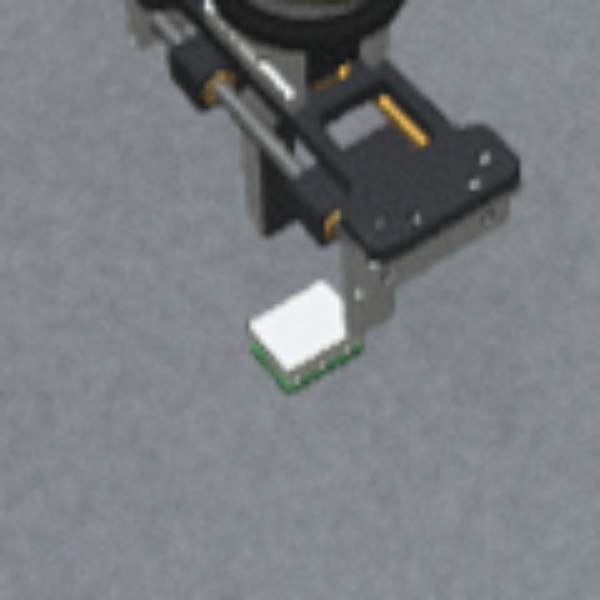

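The tile (crop 305,335) is under the gripper and well aligned. Correct and descend.

Call:
play_rows --motion '[-0.005,0,-0.003,0.004,-0.0034,-0.007,-0.2,0,0,0,0,0,0,-0.2,0,0,0,0.016,0,0,-0.2,0,0,0,0.016,0,0,-0.2,0,0,0,0.01,0,0,-0.2,0,0,0,0,0,0,-0.2]'

```text
clock: 40.3
eef_pos: [438.6, 55.5, 18.5]
eef_rot: [1.26, 1.563, -0.141]
wrist_force: [0.1, 0.4, 0.3]
finger_gap: 56.6
```

```bash
python3 - <<'E'
from h import *
move(436,56,6,0.17+np.pi/2)
E
```

```text
turn [-0.     0.002 -0.007] deg 0.4 | shift after turn [ 0.0125 -0.0025 -0.0009] | shift now [ 0.0125 -0.0026 -0.001 ]
turn [ 3.142 -0.012 -0.004] deg 180.0 | shift after turn [0.0125 0.0025 0.0009] | shift now [ 0.0125 -0.0026 -0.001 ]
clock 40.30 eef [438.6  55.5  18.5] F [0.1 0.4 0.3] gap 56.6 j6 1.45
```

Call:
play_rows --motion '[0,0.002,-0.007,0.006,-0.0026,-0.001,-0.2,0,0,0,0.006,0,0,-0.2,0,0,0,0,0,0,0.2,0,0,0,0,0,0,0.9,0,0,0,0,0,0,0.9,0,0,0,0,0,0,0.9,0,0,0,0,0,0,0.9,0,0,0,0,0,0,0.9,0,0,0,0,0,0,0.9]' --newtons 12

```text
clock: 41.2
eef_pos: [437.1, 56.2, 7.8]
eef_rot: [1.375, 1.568, -0.026]
wrist_force: [0.4, 0.0, -1.2]
finger_gap: 30.1
```

```bash
python3 - <<'E'
from h import *
move(571.5,-256,150,1.854)
E
```

```text
turn [-0.113  0.001 -0.003] deg 6.5 | shift after turn [-0.1422  0.0418  0.3373] | shift now [-0.1417  0.08    0.3306]
turn [ 3.029e+00 -5.000e-03 -1.000e-03] deg 173.5 | shift after turn [-0.1422 -0.0418 -0.3373] | shift now [-0.1417  0.08    0.3306]
clock 41.20 eef [437.1  56.2   7.8] F [ 0.4  0.  -1.2] gap 30.1 j6 1.45
```

Call:
play_rows --motion '[0,0,0,-0.02,0,0,0.9,0,0,0,-0.04,0,0,0.9,0,0,0,-0.045,0,0,0.9,0,0,0,-0.04,0,0,0.9,-0.113,0,0,-0.01,0,0,0.9,0,0,0,-0.001,0.003,0.02,0.9,0,0,0,-0.001,0.004,0.03,0.9,0,0,0,-0.001,0.004,0.03,0.9,0,0,0,-0.001,0.004,0.03,0.9,0,0,0,-0.001,0.004,0.03,0.9,0,0,0,-0.001,0.004,0.03,0.9,0,0,0,-0.001,0.004,0.03,0.9,0,0,0,-0.001,0.004,0.03,0.9,0,0,0,-0.001,0.004,0.03,0.9,0,0,0,-0.001,0.004,0.03,0.9,0,0,0,0,0.003,0.025,0.9,0,0,0,0,0,0.01,0.9,0,0,0,0,0,0,0.9,0,0,0,0,0,0,0.9]'

```text
clock: 43.1
eef_pos: [572.0, -254.4, 179.4]
eef_rot: [1.91, 1.569, 0.629]
wrist_force: [-0.4, -0.0, 0.1]
finger_gap: 30.0
```

```bash
python3 - <<'E'
from h import *
move(571.5,-256,85,1.854)
E
```

```text
turn [ 0.007 -0.001 -0.002] deg 0.4 | shift after turn [ 0.0944 -0.0009  0.0014] | shift now [ 0.0943 -0.0011  0.0014]
turn [-3.135e+00  3.000e-03 -1.000e-03] deg 179.6 | shift after turn [ 0.0944  0.0009 -0.0014] | shift now [ 0.0943 -0.0011  0.0014]
clock 43.10 eef [ 572.  -254.4  179.4] F [-0.4 -0.   0.1] gap 30.0 j6 0.80
```

Call:
play_rows --motion '[0.007,-0.001,-0.002,0.02,-0.001,0.0014,0.9,0,0,0,0.03,0,0,0.9,0,0,0,0.025,0,0,0.9,0,0,0,0.015,0,0,0.9,0,0,0,0,0,0,0.9]'

```text
clock: 43.6
eef_pos: [571.1, -250.3, 88.7]
eef_rot: [0.862, 1.568, -0.421]
wrist_force: [-0.2, 0.7, 0.7]
finger_gap: 29.6
```

```bash
python3 - <<'E'
from h import *
p,d=camera("side"); cv2.imwrite("pics/s19.png",cv2.resize(p[260:460,320:520],(600,600)))
move(571.5,-256,57,1.854)
E
```

```text
turn [ 0.004  0.003 -0.003] deg 0.3 | shift after turn [ 0.033  -0.0016  0.0053] | shift now [ 0.033  -0.0017  0.0052]
turn [-3.137  0.005  0.004] deg 179.7 | shift after turn [ 0.033   0.0016 -0.0053] | shift now [ 0.033  -0.0017  0.0052]
clock 43.65 eef [ 571.5 -250.5   90. ] F [ 0.7  0.7 -0. ] gap 29.6 j6 0.81
```

View pics/s19.png

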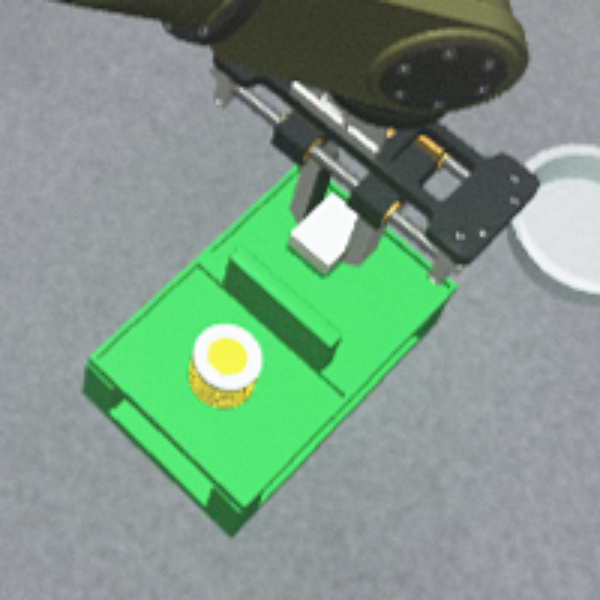

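The tile hangs over the far side. Lower.

Call:
play_rows --motion '[0.004,0.003,-0.003,0.01,-0.0017,0.005,0.9,0,0,0,0.01,0,0,0.9,0,0,0,0.006,0,0,0.9,0,0,0,0.002,0,0,0.9]'

```text
clock: 44.05
eef_pos: [572.6, -255.9, 63.3]
eef_rot: [0.89, 1.567, -0.397]
wrist_force: [0.4, -0.5, -0.7]
finger_gap: 30.1
```

Call:
play_rows --motion '[0,0,0,0.001,0,0,0.9,0,0,0,0.001,0,0,0.9]'

```text
clock: 44.25
eef_pos: [572.6, -256.0, 61.2]
eef_rot: [0.885, 1.567, -0.402]
wrist_force: [0.8, -0.3, 0.5]
finger_gap: 29.9
```

Call:
play_rows --motion '[0,0,0,0.0015,0,0,0.9,0,0,0,0.0015,0,0,0.9]'

```text
clock: 44.45
eef_pos: [572.8, -256.1, 58.5]
eef_rot: [0.865, 1.566, -0.422]
wrist_force: [0.3, -0.4, -0.6]
finger_gap: 29.8
```

Call:
play_rows --motion '[0,0,0,0.001,0,0,0.9,0,0,0,0.001,0,0,0.9]'

```text
clock: 44.65
eef_pos: [573.0, -256.1, 56.5]
eef_rot: [0.874, 1.565, -0.413]
wrist_force: [-0.4, 0.8, 11.6]
finger_gap: 29.6
```

Down. Open, lift, and draw back out of the view.

Call:
play_rows --motion '[0,0,0,-0.0005,0,0,0.1,0,0,0,0,0,0,0,0,0,0,0,0,0,0,0,0,0,0,0,0,0,0,0,0,-0.01,0,0,0,0,0,0,-0.03,0,0,0,0,0,0,-0.04,0,0,0,0,0,0,-0.04,0,0,0,0,0,0,-0.02,0,-0.03,0,0,0,0,-0.002,0,-0.03,0,0,0,0,-0.002,0,-0.03,0,0,0,0,-0.002,0,-0.03,0,0,0,0,-0.002,0,-0.03,0,0,0,0,-0.002,0,-0.03,0,0,0,0,-0.002,0,-0.03,0,0,0,0,0,0,-0.02,0,0,0,0,0,0,0,0,0,0,0,0,0,0,0]'

```text
clock: 46.45
eef_pos: [504.8, -27.4, 225.3]
eef_rot: [1.035, 1.555, -0.253]
wrist_force: [0.3, 0.1, 0.2]
finger_gap: 47.0
```

```bash
python3 - <<'E'
from h import *
s=read_state(); print(s["clock"],s["eef_pos"],s["wrist_force"])
p,d=camera("side"); cv2.imwrite("pics/side20.png",p)
overlay(p,"side",(523.7,-270.2,79,.283),None,(320,270,520,450),4,"pics/o20.png")
p,d=camera("top"); cv2.imwrite("pics/top20.png",p)
E
```

```text
46.45 [504.79199787 -27.41443629 225.34926953] [0.25166878 0.14420974 0.20557505]
```

View pics/o20.png

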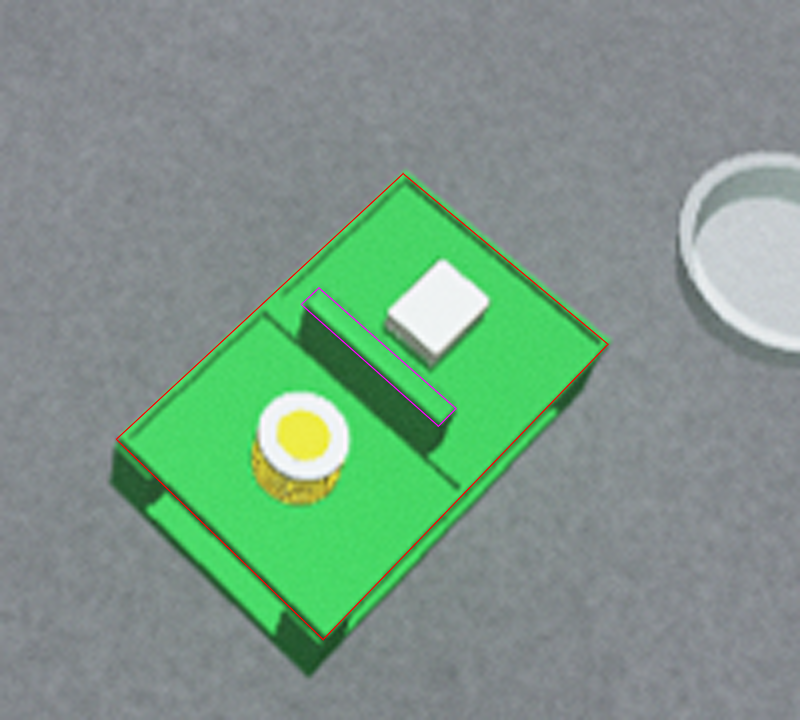

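View pics/top20.png

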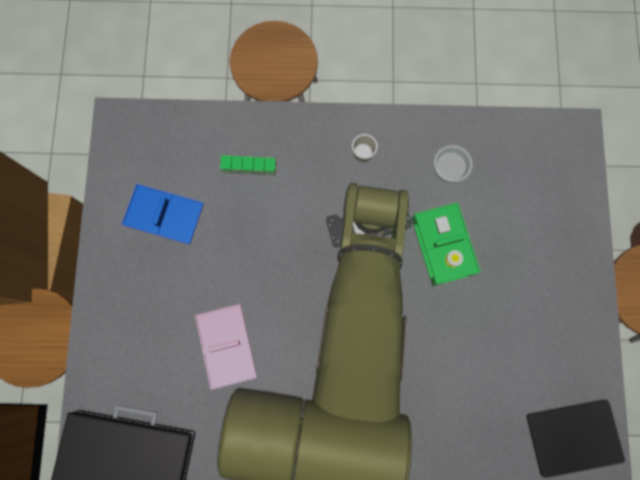

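```bash
python3 - <<'E'
from h import *
for c in("side","top"):
    P=camera_params(c)
    for n in ["tray_grip","roll_mid","tile_mid","tile_stack","ashtray","teacup"]:
        print(c,n,[(round(r["conf"],2),(P["T"]@np.r_[r["at"],1])[:3].round(0).tolist()) for r in place_of(c,n)[:3]])
E
```

```text
side tray_grip [(0.95, [232.0, 324.0, 43.0]), (0.92, [527.0, -272.0, 83.0])]
side roll_mid [(0.98, [481.0, -283.0, 66.0])]
side tile_mid [(0.64, [575.0, -255.0, 59.0]), (0.3, [526.0, -272.0, 81.0])]
side tile_stack [(0.72, [480.0, -282.0, 66.0]), (0.52, [741.0, 284.0, 1.0])]
side ashtray [(0.74, [761.0, -297.0, 3.0])]
side teacup [(0.88, [791.0, -42.0, 3.0])]
top tray_grip [(0.8, [595.0, 518.0, 47.0]), (0.72, [235.0, 321.0, 43.0]), (0.67, [523.0, -268.0, 81.0])]
top roll_mid [(0.61, [481.0, -285.0, 69.0]), (0.34, [759.0, -297.0, 3.0])]
top tile_mid [(0.56, [571.0, -259.0, 61.0])]
top tile_stack [(0.59, [737.0, 280.0, -1.0])]
top ashtray [(0.69, [758.0, -294.0, 3.0])]
top teacup [(0.56, [796.0, -42.0, 3.0])]
```

All in place: the roll upright at (302,445), the tile flat at (437,310), the tray outline on the home position, and the bystanders unmoved. Arm is clear, so I hand it in.

```bash
python3 -c "
from cell import *
print(sign_off())"
```

```text
the job is handed in; nothing more can be done
None
```

The job is done and handed in at about 47 s of the 136 s allowed.

- **Base tray:** the marker lies flat in the far half and the die flat in the near half. I checked both by picture before stacking; the upper tray now hides them.
- **Stacking:** the empty green handled tray went on with no contact force until it reached the bottom. It seated with the TCP at 64.2 mm, against 64.3 mm predicted for fully home. The final picture matches the predicted home outline.
- **Upper tray:** the chip roll stands upright on the near side of the handle and the tile lies flat on the far side.
- **Bystanders:** the last network positions for the tile stack, ashtray and tea cup match the first ones within a few mm. The blue and pink trays were not touched.
- **Forces:** the highest wrist reading at the end of any move was about 17 N.

Two things did not go quite as planned:
- **Roll re-gripped:** I first gripped the roll too high, so I gripped it again lower down before lifting it.
- **Network disagreements:** the last check put the handle point at 81–83 mm, against 79 mm expected, which is within the network's 4 mm error. It also gave a false tile stack hit on the roll, and false hits for the tile (on the tray handle, confidence 0.30) and the roll (on the ashtray, 0.34).

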